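Clip the square ballast weight onto the balloon arch's foot

TASK

Pick up the square balloon weight and clip its snap hook onto the steel eye on the sloping face of the arch foot: press the hook's sprung gate against the eye's bar until the bar is inside the hook and the gate has sprung shut behind it. Then let the weight lie against the slope, held by its hook, and let go. Leave the round weight, the jar, the tumbler and the napkins where they stand.

Things in the scene. Friction and masses are not known exactly. Their poses are not given: they have to be found in the camera images.
- square_weight: Square weight with snap hook, about 0.4 kg: dark steel block 44 (x) x 40 (y) x 40 (z) mm; origin at the centre of its underside, z up, x towards the hook. Grip the block across y. Hook: flat loop of 7 mm bar in the plane y = 0 ahead of the block: spine at the top (underside z = 29.5), nose (inner face x = 96.5), bottom lip (z 2 to 9) back to its tip at x = 66, then the gate.
- hook_gate (a joint): Sprung gate of that hook, a 5 mm bar closing the bottom from x = 28 to the lip's tip at x = 66; hinged at x = 26, z = 5.5 of the weight. 0 = shut; grows as its free end swings inward only (up, to the spine), limit 0.58 rad. About 1 N at the free end starts it, 3 N opens it 0.4 rad; it shuts by itself once the bar is clear of it.
- hook_mouth (a point): Point on the gate where the eye's bar should press: weight frame x = 58, y = 0, z = 5.5 mm. Mouth faces -z. Bar centre at x = 58, z = 15 is above the lip with the gate still open on it (about 0.45 rad); moving the hook 25 mm along its -x from there brings the bar into the pocket and the gate shuts.
- hook_pocket (a point): Middle of the pocket inside the nose, beyond the gate's reach: weight frame x = 82, y = 0, z = 19 mm. The pocket is clear from x 66 to 96.5 and z 9 to 29.5 mm. Where the eye's bar lies once clipped.
- eye_bar (a point): Middle of the eye's bar: a staple of 7 mm round steel bar. The bar runs along the foot's y, 37 mm clear between its two legs, parallel to the sloping face, centreline 25 mm off the face and 18 mm off the 7 mm mounting plate, which reaches from 11 mm down the slope of the bar to 48 mm up the slope of it.
- arch_foot: Fixed grey steel foot; origin on the counter under it, z up. Sloping face 120 mm wide, 162 long, rises at 34 degrees (0.593 rad) towards the foot's +x, from x = -60, z = 34 to the crest x = 74, z = 125 mm; bar at x = 19, z = 117. Behind the crest a pole socket, 38 mm across, top z = 100.
- slope_mid (a point): Centre of the sloping face, on its surface. A level hook does not fit between bar and plate: hold it with its x up the slope and its z square off the face (tool tilted about 34 degrees), press square to the face. With the bar at z = 23 mm of the weight, the block's underside is 2 mm off the face: let go there.
- round_weight: The other weight, of the same size and with the same hook, but the body is a round 44 mm cylinder, 40 mm tall; origin at the centre of its underside, x towards its hook. Leave alone.
- glass_jar: Lidded pale green glass jar, 116 mm across, 178 mm tall, origin under its centre. Leave alone.
- tumbler: Clear glass tumbler, 72 mm across, 85 mm tall, origin under its centre. Leave alone.
- napkins: Pink pack of napkins with a gold band, 125 by 125 by 45 mm, origin under its centre. Leave alone.
Not all that is in view belongs to the job. What is shaped like the arch_foot but red or yellow is not meant.

How it is judged:
By the outcome, as a careful person would: the job done as asked, in the order asked, and still so for the second after the job is handed in, with the robot touching nothing.
It also fails if it takes over 40 s, if anything falls off the work surface, if the arm or the gripper's body presses on something with over 40 N, if the wrist force passes 120 N, or if a joint passes its speed limit or range.

ROBOT

A 6-joint arm with a two-finger parallel gripper is mounted at the origin on the work surface. World frame = base frame: x ahead of the robot, y to its left, z up, the work surface at z = 0. Lengths are in mm, angles in rad, forces in N, time in s.
With the tool pointing down it reaches from about 350 to 875 mm from the base axis. Payload 4.2 kg.
Tool frame: the origin (TCP) lies between the finger pads; the fingertips stand 25 mm ahead of it and the grasp point (between the pads) lies 6 mm ahead of it; z points along the fingers, y is the line along which they close (so a half turn about z gives the same grasp; the last joint's range is limited). The gripper opens to 85 mm and grips with 20 to 120 N. Pads are 22 mm wide; open, the fingers measure 114 mm over their backs; the gripper's body (76 mm by 85 mm) begins 54 mm behind the grasp point. The pads swing forward as they close: fully open they stand 13 mm farther back than shut.
Start: joints at [-0.99, 0.385, 0.008, 0, -1.194, -0.259], TCP at [197.687, -592.89, 230.012] pointing down, gripper open.
Joint ranges: [-3.14, 3.14], [-1.21, 2.06], [-1.07, 1.41], [-3.16, 2.05], [-2.99, -0.16], [-3.1, 3.1]. Speed limits (rad/s): [2.79, 2.79, 3.14, 3.14, 3.14, 3.14].

INTERFACE

Orientations are given as a unit quaternion [x, y, z, w].
In Python, from bench import read_state, imaging, workorder, nets gives the robot as it stands.
- The arm moves only by the tool apply_moves, never from a script. Its argument "rows" is a list of rows, each an object with "hand": the opening, from -1 (shut) to 1 (fully open); "delta_pos": the shift along the tool's x, y, z in mm, a list of three; "yaw": the turn about the tool's z in rad. A call has 1 to 12 rows; each row is the pose to reach, as a shift and turn from the pose commanded when the call began, along the tool's axes at that moment; what a row does not reach only later rows make up. A row lasts 1/12 s, in which the tool goes at most 41.7 mm and 7.16 degrees, less where a joint would pass 70% of its speed; a pose out of reach is approached as far as the arm can. A call with a gripper value outside its range is refused whole. The fingers move at their own pace and stop on an object; the grip force is fixed at half the most. Time passes only in rows, so rows that repeat a pose let the fingers close. It gives the time, the measured TCP pose, the force, the opening and the grip force at its end, in the units of the state.
- read_state(): the state, without advancing time (a new reading comes with each control period).
- imaging.get_image(name): name is "side" or "top" or "wrist"; returns a dict with "pixels" (384x512x3 uint8, red, green, blue), "fx", "fy", "cx", "cy" (pixels), "xyz" and "rotation" of the camera in the world. Camera axes: x right, y down, z forward; pixel columns grow to the right and rows downward; lengths in mm; the calibration is good to about 2 mm. A picture is of the moment at which its call begins. There is no depth.
- workorder.job_done(): hands the job in; it is judged then, once.
Trained networks look in the newest picture that a camera, given by its name, has taken for a name from the list of things; names that differ only in an ending like _2 or _b are one class to them, and where a whole thing is asked for, a point or a joint stands for the part that bears it (a point fixed in the world has none). Each returns a list of dicts, best first, with "score" (0 to 1); they miss things now and then, are a little off and sometimes report something else, mostly with a low value. They report only what shows in the picture. A call takes as long as a camera call. They do not tell look-alikes from the thing itself.
- nets.find_in(camera, query): "location" ([row, column] in pixels, amid what is visible of it).
- nets.pinpoint(camera, query): "location" ([row, column] in pixels: a listed point, or the origin of a listed thing).
The state is a dict: "clock": time; "joints": joint angles; "joint_vel": joint speeds; "joint_efforts": joint torques, N m; "position": TCP position; "ee_rot": TCP orientation; "contact_force": force on the tool from outside, world axes, zero at the start; "wrist_torque": the same for the moment, N m; "gripper_width": finger opening in mm; "grasp_force": force on a finger pad.
Only numpy, scipy, OpenCV 4.12 (cv2) and the standard library are available. Lean on these libraries where they do the work, as an engineer would, in place of code of your own. Each camera call takes 0.05 s, during which the arm holds its last target. There are 200 camera calls.

## Working session

There is one attempt and no reset: what is moved stays moved. The work goes in short steps, Python scripts to look and compute and a tool call to move; the robot and the scene stay as the last step left them, time stands still between calls to the robot, and variables do not carry over. Pictures are saved under pics/ and viewed, at most 10 in all, crops included, and the job is handed in when it is done.

Besides the shell and the picture viewer there is one more tool, called as name([rows], argument=value, ...), one row to a line, values as JSON. apply_moves: Moves the arm, as the interface text tells. Its arguments: {"type":"object","properties":{"rows":{"type":"array"}},"required":["rows"]}

```bash
ls -a; mkdir -p pics
cat > h.py <<'E'
import numpy as np,cv2
from bench import read_state,imaging,workorder,nets
def snap(c,fn=None):
    im=imaging.get_image(c)
    if fn: cv2.imwrite(fn,np.array(im["pixels"])[:,:,::-1])
    return im
def ray(im,loc):
    r,c=loc; d=np.array([(c-im["cx"])/im["fx"],(r-im["cy"])/im["fy"],1.])
    d=np.array(im["rotation"]).reshape(3,3)@d; return np.array(im["xyz"],float),d/np.linalg.norm(d)
def proj(im,p):
    q=np.array(im["rotation"]).reshape(3,3).T@(np.array(p,float)-np.array(im["xyz"]))
    return np.array([im["fy"]*q[1]/q[2]+im["cy"],im["fx"]*q[0]/q[2]+im["cx"]])
def tri(rs):
    A=np.zeros((3,3));b=np.zeros(3)
    for o,d in rs:
        P=np.eye(3)-np.outer(d,d);A+=P;b+=P@o
    x=np.linalg.solve(A,b); return x,[np.linalg.norm((np.eye(3)-np.outer(d,d))@(x-o)) for o,d in rs]
def atz(o,d,z): return o+d*(z-o[2])/d[2]
E
python3 - <<'E'
from h import *
s=read_state(); print({k:np.round(v,3).tolist() for k,v in s.items()})
ims=[]
for c in ["side","top","wrist"]:
    im=snap(c); ims.append(im["pixels"]); print(c,im["fx"],im["cx"],im["cy"],np.round(im["xyz"],1),np.round(im["rotation"],3).tolist())
    cv2.imwrite(f"pics/{c}0.png",np.array(im["pixels"])[:,:,::-1])
    for q in ["square_weight","round_weight","arch_foot","eye_bar","hook_mouth","hook_pocket","slope_mid"]:
        print(q,[(np.round(r["location"]).tolist(),round(r["score"],2)) for r in nets.pinpoint(c,q)[:4]])
E
```

```text
.
..
pics
{'clock': 0.0, 'joints': [-0.99, 0.386, 0.007, -0.0, -1.194, -0.259], 'joint_vel': [0.002, -0.0, -0.001, -0.001, -0.001, -0.001], 'joint_efforts': [-0.002, -39.229, 18.84, 4.186, -0.005, -0.0], 'position': [197.488, -592.354, 228.908], 'ee_rot': [-0.16, 0.987, 0.001, -0.0], 'contact_force': [0.728, 0.419, 0.142], 'wrist_torque': [-0.03, -0.008, -0.007], 'grasp_force': 0.0, 'gripper_width': 85.58}
side 365.29023825177467 253.55516196229834 193.5904345916655 [  84.8  801.2 1170.6] [-0.185, 0.926, -0.322, 0.068]
square_weight [([161.0, 277.0], 0.55)]
round_weight [([257.0, 227.0], 0.52)]
arch_foot [([308.0, 160.0], 0.94), ([195.0, 210.0], 0.9), ([178.0, 333.0], 0.61)]
eye_bar [([174.0, 205.0], 0.97), ([155.0, 330.0], 0.88), ([293.0, 147.0], 0.74)]
hook_mouth [([155.0, 265.0], 0.48)]
hook_pocket []
slope_mid [([184.0, 211.0], 0.93), ([298.0, 149.0], 0.85), ([163.0, 328.0], 0.57)]
top 425.1452885972126 255.55228778260982 190.12848811082105 [ 308.1    8.1 1333.9] [-0.7, 0.712, -0.039, 0.041]
square_weight [([199.0, 337.0], 0.61)]
round_weight []
arch_foot [([146.0, 250.0], 0.92), ([160.0, 98.0], 0.9)]
eye_bar [([274.0, 353.0], 0.69), ([130.0, 252.0], 0.68), ([149.0, 85.0], 0.64)]
hook_mouth [([184.0, 340.0], 0.54)]
hook_pocket [([201.0, 185.0], 0.68), ([172.0, 343.0], 0.63)]
slope_mid [([138.0, 250.0], 0.88), ([156.0, 86.0], 0.76), ([112.0, 347.0], 0.74), ([276.0, 350.0], 0.62)]
wrist 283.7510548252596 255.44361852928458 192.03256921828003 [ 118.4 -619.6  374.2] [0.577, 0.8, 0.134, 0.096]
square_weight []
round_weight []
arch_foot [([228.0, 476.0], 0.94)]
eye_bar []
hook_mouth [([373.0, 382.0], 0.9)]
hook_pocket []
slope_mid []
```

Run:
```python
import cv2,numpy as np
a=[cv2.imread(f"pics/{c}0.png") for c in ["side","top"]]
cv2.imwrite("pics/st.png",cv2.resize(np.vstack([a[0],a[1]]),(400,600)))
```

```text
(no output)
```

View pics/side0.png

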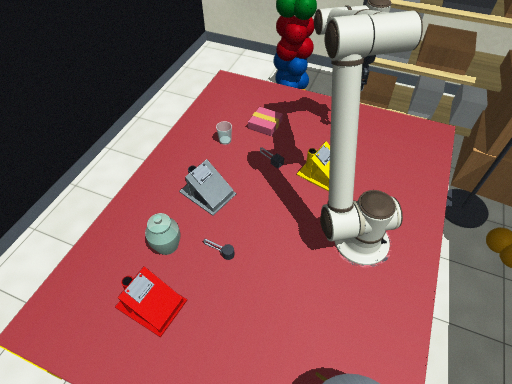

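View pics/top0.png

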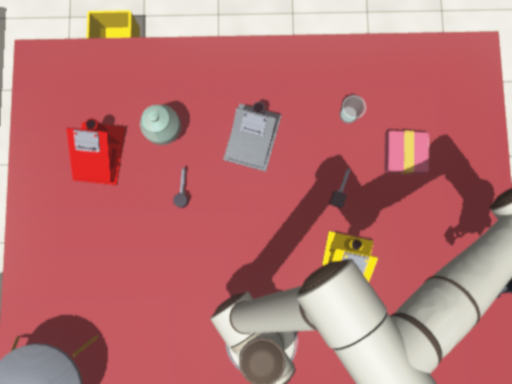

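The side view shows the grey foot at about (185,208), the red one at (300,150) and the yellow one at (163,325). The hooked weights are at (157,275) and (250,225). The top view has the weights at (199,338) and (200,181), and the grey foot at (137,252).

Candidates for the square weight are top (199,338) and top (200,181). Candidates for the foot are grey (137,252), red (155,90) and yellow (255,350). I'll check the weights in a crop.

```bash
sed -i 's/np.array(im\["rotation"\]).reshape(3,3)/Rotation.from_quat(im["rotation"]).as_matrix()/; 1a from scipy.spatial.transform import Rotation' h.py
python3 - <<'E'
from h import *
I={c:snap(c) for c in ["side","top"]}
t=I["top"]["pixels"][:,:,::-1]; s=I["side"]["pixels"][:,:,::-1]
cr=[t[155:225,305:375],t[155:225,150:220],s[130:200,240:310],s[215:285,190:260]]
cr=[cv2.resize(np.ascontiguousarray(c),(350,290),interpolation=cv2.INTER_CUBIC) for c in cr]
cv2.imwrite("pics/cr.png",np.vstack([np.hstack(cr[:2]),np.hstack(cr[2:])]))
P=lambda n,a,b:print(n,*[np.round(v,1) for v in tri([ray(I["side"],a),ray(I["top"],b)])])
def best(c,q,near,rad=25):
    L=[r["location"] for r in nets.pinpoint(c,q) if np.hypot(*(np.array(r["location"])-near))<rad]
    return L[0] if L else None
for q,a,b in [("square_weight",(161,277),(199,337)),("round_weight",(257,227),(199,181)),("hook_mouth",(155,265),(184,340)),("arch_foot",(195,210),(146,250)),("eye_bar",(174,205),(130,252)),("slope_mid",(184,211),(138,250))]:
    x,y=best("side",q,a),best("top",q,b)
    if x is not None and y is not None: P(q,x,y)
    else: print(q,x,y)
for q,b in [("square_weight",(199,337)),("hook_pocket",(172,343)),("hook_mouth",(184,340))]:
    y=best("top",q,b)
    if y is not None: print(q,np.round(atz(*ray(I["top"],y),{"square_weight":0,"hook_pocket":19,"hook_mouth":5.5}[q])))
E
```

```text
square_weight [ 423.8 -242.1   21. ] [3.1 3.1]
round_weight [254.2, 228.1] None
hook_mouth [ 469.4 -256.2   14.5] [3.9 3.9]
arch_foot None [145.4, 250.7]
eye_bar [624.2  22.7 106.2] [0.8 0.8]
slope_mid [603.8  24.5  76.3] [5.3 5.3]
square_weight [ 429. -245.    0.]
hook_pocket [ 514. -258.   19.]
hook_mouth [ 474. -257.    6.]
```

View pics/cr.png

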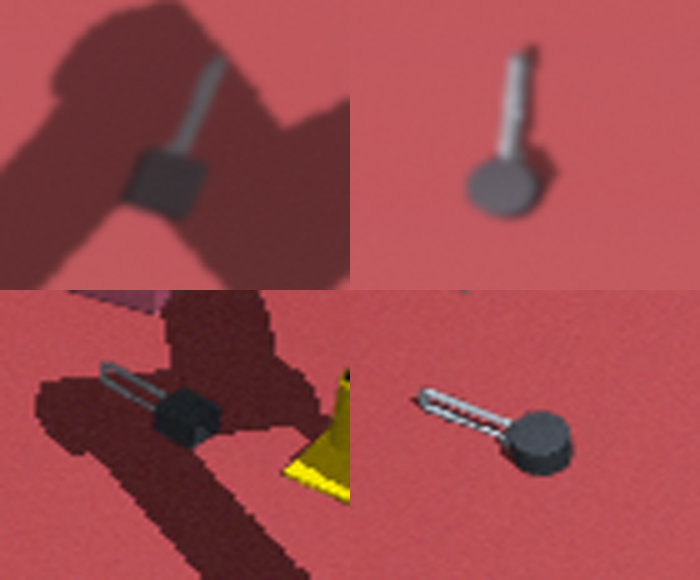

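The square weight is the one at top (199,338), with flat faces and corners. The other, at (200,181), is round. The grey foot's bar triangulates to (624, 23, 106), which is plausible. Next I move above the square weight with the wrist camera on its hook side.

apply_moves([
  {"hand": 1,"delta_pos": [-322,264,0],"yaw": -2.5},
  {"hand": 1,"delta_pos": [-322,264,0],"yaw": -2.5},
  {"hand": 1,"delta_pos": [-322,264,0],"yaw": -2.5},
  {"hand": 1,"delta_pos": [-322,264,0],"yaw": -2.5},
  {"hand": 1,"delta_pos": [-322,264,0],"yaw": -2.5},
  {"hand": 1,"delta_pos": [-322,264,0],"yaw": -2.5},
  {"hand": 1,"delta_pos": [-322,264,0],"yaw": -2.5},
  {"hand": 1,"delta_pos": [-322,264,0],"yaw": -2.5},
  {"hand": 1,"delta_pos": [-322,264,0],"yaw": -2.5},
  {"hand": 1,"delta_pos": [-322,264,0],"yaw": -2.5},
  {"hand": 1,"delta_pos": [-322,264,0],"yaw": -2.5},
  {"hand": 1,"delta_pos": [-322,264,0],"yaw": -2.5},
])

```text
clock: 3.05
position: [421.1, -238.4, 230.3]
ee_rot: [0.794, -0.609, 0.0, -0.0]
contact_force: [-0.3, -0.7, 0.2]
gripper_width: 85.4
grasp_force: 0.0
```

apply_moves([
  {"hand": 1,"delta_pos": [0,0,0],"yaw": -1.0},
  {"hand": 1,"delta_pos": [0,0,0],"yaw": -1.0},
  {"hand": 1,"delta_pos": [0,0,0],"yaw": -1.0},
  {"hand": 1,"delta_pos": [0,0,0],"yaw": -1.0},
  {"hand": 1,"delta_pos": [0,0,0],"yaw": -1.0},
  {"hand": 1,"delta_pos": [0,0,0],"yaw": -1.0},
  {"hand": 1,"delta_pos": [0,0,0],"yaw": -1.0},
  {"hand": 1,"delta_pos": [0,0,0],"yaw": -1.0},
  {"hand": 1,"delta_pos": [0,0,0],"yaw": -1.0},
  {"hand": 1,"delta_pos": [0,0,0],"yaw": -1.0},
])

```text
clock: 3.88
position: [419.7, -240.6, 230.1]
ee_rot: [0.987, -0.161, 0.0, 0.0]
contact_force: [-0.2, -0.1, 0.6]
gripper_width: 85.7
grasp_force: 0.0
```

Run:
```python
from h import *
im=snap("wrist","pics/w1.png"); s=read_state(); print(s["clock"],s["position"],s["ee_rot"],s["joints"])
print(np.round(im["xyz"]),np.round(Rotation.from_quat(im["rotation"]).as_matrix(),2).tolist())
for q,z in [("square_weight",0),("hook_pocket",19),("hook_mouth",5.5)]:
    for r in nets.pinpoint("wrist",q)[:2]: print(q,r["score"],np.round(r["location"]),np.round(atz(*ray(im,r["location"]),z),1))
```

```text
3.9333 [ 419.66087923 -240.61082139  230.09942911] [ 9.87000745e-01 -1.60715643e-01  1.02704251e-04 -1.15226502e-06] [-1.83931418e-01  1.42598376e-01 -3.26440155e-01 -7.76813290e-06
 -1.10155249e+00  1.43189990e+00]
[ 499. -267.  374.] [[-0.32, -0.9, -0.31], [-0.95, 0.3, 0.1], [-0.0, 0.33, -0.95]]
square_weight 0.73 [158. 255.] [ 423.8 -240.9    0. ]
hook_pocket 0.97 [ 92. 262.] [ 499.9 -275.9   19. ]
hook_mouth 0.69 [114. 261.] [ 475.2 -266.1    5.5]
```

View pics/w1.png

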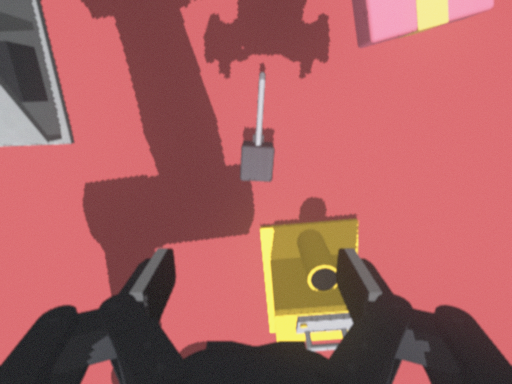

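The wrist view shows the block's top centred at about (160,258), with the spine running to its nose at about (70,262). The yellow foot is behind it at row 220 and below. Next I refine the heading and centre.

Run:
```python
from h import *
im=cv2.imread("pics/w1.png"); sub=im[60:190,230:290].astype(int)
R=read_state(); 
cam=dict(fx=283.7510548,fy=283.7510548,cx=255.4436,cy=192.0326)
I=imaging.get_image("wrist")
# non-red pixels: block and spine
m=(sub[:,:,2]-sub[:,:,0]<25).astype(np.uint8)
for r in list(range(8,130,6)):
    c=np.where(m[r])[0]
    if len(c): print(r+60,c.min()+230,c.max()+230,len(c),end="; ")
ys,xs=np.where(m[85:122]); rect=cv2.minAreaRect(np.c_[xs+230,ys+145].astype(np.float32)); print(rect)
# spine line
pts=[]
for r in range(15,78):
    c=np.where(m[r])[0]
    if 1<=len(c)<=10: pts.append((c.mean()+230,r+60))
vx,vy,x0,y0=cv2.fitLine(np.array(pts,np.float32),cv2.DIST_HUBER,0,.01,.01).ravel()
f=lambda r:(r,x0+(r-y0)*vx/vy)
a,b=[atz(*ray(I,f(r)),36.5) for r in (140,75)]
print(a,b,np.degrees(np.arctan2(*(b-a)[1::-1])))
print("yaw tool",np.degrees(np.arctan2(2*R["ee_rot"][0]*R["ee_rot"][1],1-2*R["ee_rot"][1]**2)))
```

```text
74 260 264 5; 80 259 264 6; 86 259 263 5; 92 259 263 5; 98 258 263 6; 104 258 262 5; 110 258 262 5; 116 257 261 5; 122 257 261 5; 128 256 261 6; 134 254 261 8; 140 253 262 10; 146 243 271 29; 152 242 273 32; 158 242 272 31; 164 241 272 32; 170 240 271 32; 176 240 271 32; ((256.5, 162.5), (35.0, 33.0), 90.0)
[ 450.16822864 -253.76419488   36.5       ] [ 516.37548918 -280.50117947   36.5       ] -21.990711062380576
yaw tool -18.411289185776567
```

apply_moves([
  {"hand": 1,"delta_pos": [7,1.2,40],"yaw": 0.06},
  {"hand": 1,"delta_pos": [7,1.2,80],"yaw": 0.06},
  {"hand": 1,"delta_pos": [7,1.2,120],"yaw": 0.06},
  {"hand": 1,"delta_pos": [7,1.2,150],"yaw": 0.06},
  {"hand": 1,"delta_pos": [7,1.2,175],"yaw": 0.06},
  {"hand": 1,"delta_pos": [7,1.2,188],"yaw": 0.06},
  {"hand": 1,"delta_pos": [7,1.2,196],"yaw": 0.06},
  {"hand": 1,"delta_pos": [7,1.2,196],"yaw": 0.06},
  {"hand": 1,"delta_pos": [7,1.2,196],"yaw": 0.06},
])

```text
clock: 4.88
position: [426.5, -244.1, 34.3]
ee_rot: [0.982, -0.189, 0.0, 0.0]
contact_force: [0.8, 0.4, 0.1]
gripper_width: 85.7
grasp_force: 0.0
```

Run:
```python
from h import *
im=snap("wrist","pics/w2.png"); s=read_state(); print(s["clock"],s["position"],s["contact_force"])
print(proj(im,[426,-244,40]),proj(im,[426+20.4,-244-8.25,40]))
```

```text
4.9333 [ 426.86434586 -244.20965032   34.92467236] [0.63879171 0.10333466 0.0097598 ]
[254.66441494 255.4524639 ] [218.60342887 255.64090641]
```

View pics/w2.png

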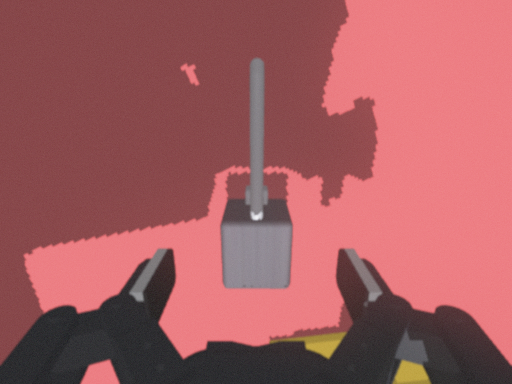

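The block's top face spans rows 222–288 and is centred at column 256. It matches the prediction and sits between the pads. Now I close the gripper and lift.

apply_moves([
  {"hand": -1,"delta_pos": [0,0,0],"yaw": 0},
  {"hand": -1,"delta_pos": [0,0,0],"yaw": 0},
  {"hand": -1,"delta_pos": [0,0,0],"yaw": 0},
  {"hand": -1,"delta_pos": [0,0,0],"yaw": 0},
  {"hand": -1,"delta_pos": [0,0,0],"yaw": 0},
  {"hand": -1,"delta_pos": [0,0,0],"yaw": 0},
  {"hand": -1,"delta_pos": [0,0,0],"yaw": 0},
  {"hand": -1,"delta_pos": [0,0,0],"yaw": 0},
  {"hand": -1,"delta_pos": [0,0,-30],"yaw": 0},
  {"hand": -1,"delta_pos": [0,0,-70],"yaw": 0},
  {"hand": -1,"delta_pos": [0,0,-110],"yaw": 0},
  {"hand": -1,"delta_pos": [0,0,-150],"yaw": 0},
])

```text
clock: 5.93
position: [424.3, -243.3, 184.5]
ee_rot: [0.982, -0.189, -0.002, -0.001]
contact_force: [1.4, -0.5, -5.3]
gripper_width: 36.5
grasp_force: 61.0
```

apply_moves([
  {"hand": -1,"delta_pos": [0,0,-40],"yaw": 0},
  {"hand": -1,"delta_pos": [10,-40,-70],"yaw": -0.03},
  {"hand": -1,"delta_pos": [20,-75,-90],"yaw": -0.06},
  {"hand": -1,"delta_pos": [28,-110,-90],"yaw": -0.1},
  {"hand": -1,"delta_pos": [35,-145,-90],"yaw": -0.1},
  {"hand": -1,"delta_pos": [42,-180,-90],"yaw": -0.1},
  {"hand": -1,"delta_pos": [50,-215,-90],"yaw": -0.1},
  {"hand": -1,"delta_pos": [55,-250,-90],"yaw": -0.1},
  {"hand": -1,"delta_pos": [61,-280,-90],"yaw": -0.1},
  {"hand": -1,"delta_pos": [66,-310,-90],"yaw": -0.1},
  {"hand": -1,"delta_pos": [66,-310,-90],"yaw": -0.1},
  {"hand": -1,"delta_pos": [66,-310,-90],"yaw": -0.1},
])

```text
clock: 6.93
position: [601.4, 21.1, 271.3]
ee_rot: [0.99, -0.138, -0.003, 0.0]
contact_force: [-0.5, 0.1, -4.8]
gripper_width: 36.4
grasp_force: 61.3
```

Run:
```python
from h import *
im=snap("wrist","pics/w3.png"); s=read_state(); print(s["clock"],s["position"],s["ee_rot"])
import pickle; pickle.dump(im,open("A.pkl","wb"))
for q,z in [("eye_bar",117),("slope_mid",79.5),("arch_foot",0),("hook_pocket",0)]:
    for r in nets.pinpoint("wrist",q)[:2]: print(q,r["score"],np.round(r["location"],1),np.round(atz(*ray(im,r["location"]),z),1))
```

```text
6.9833 [601.00421525  19.9957642  271.85221607] [ 9.90275775e-01 -1.39097367e-01 -2.36075977e-03  4.87757488e-04]
eye_bar 0.76 [163.5 250.8] [615.3  22.  117. ]
eye_bar 0.41 [157.6 252.1] [621.1  18.9 117. ]
slope_mid 0.87 [355.6 493.7] [ 205.2 -255.7   79.5]
slope_mid 0.55 [161.  251.9] [609.4  22.9  79.5]
arch_foot 0.61 [326.  459.6] [ 185.3 -255.4    0. ]
arch_foot 0.56 [155.3 251.2] [600.5  27.4   0. ]
hook_pocket 0.65 [100.2 255.4] [6.736e+02 1.000e-01 0.000e+00]
```

View pics/w3.png

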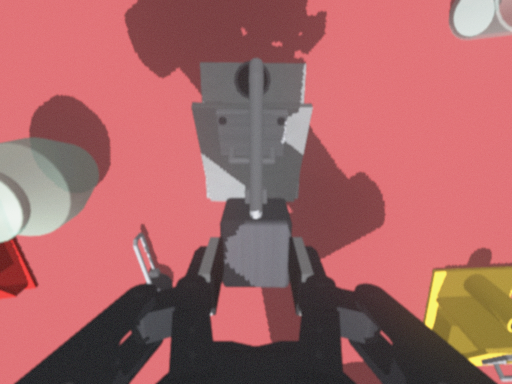

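apply_moves([
  {"hand": -1,"delta_pos": [-15,30,0],"yaw": 0},
  {"hand": -1,"delta_pos": [-30,60,0],"yaw": 0},
  {"hand": -1,"delta_pos": [-30,60,0],"yaw": 0},
  {"hand": -1,"delta_pos": [-30,60,0],"yaw": 0},
])

```text
clock: 7.52
position: [555.3, -31.8, 274.9]
ee_rot: [0.99, -0.141, 0.001, -0.0]
contact_force: [1.2, 0.9, -4.9]
gripper_width: 36.2
grasp_force: 61.6
```

Run:
```python
from h import *
im=snap("wrist"); s=read_state(); print(s["clock"],s["position"],s["ee_rot"])
import pickle; pickle.dump(im,open("B.pkl","wb")); A=pickle.load(open("A.pkl","rb"))
for q,z in [("eye_bar",117),("slope_mid",79.5)]:
    for r in nets.pinpoint("wrist",q)[:2]: print(q,r["score"],np.round(r["location"],1),np.round(atz(*ray(im,r["location"]),z),1))
a=A["pixels"][55:205,180:320,::-1]; b=im["pixels"][25:175,120:260,::-1]
cv2.imwrite("pics/ab.png",np.hstack([cv2.resize(np.ascontiguousarray(x),(392,420),interpolation=cv2.INTER_CUBIC) for x in (a,b)]))
```

```text
7.5667 [556.21990418 -31.02317431 274.83856831] [ 9.90088845e-01 -1.40439479e-01  8.27738722e-04 -3.83359118e-04]
eye_bar 0.9 [360.6 478. ] [ 207.  -258.1  117. ]
eye_bar 0.75 [135.3 193.6] [615.3  18.6 117. ]
slope_mid 0.97 [344.9 455.8] [ 196.7 -251.3   79.5]
slope_mid 0.8 [138.8 196.2] [608.   26.3  79.5]
```

View pics/ab.png

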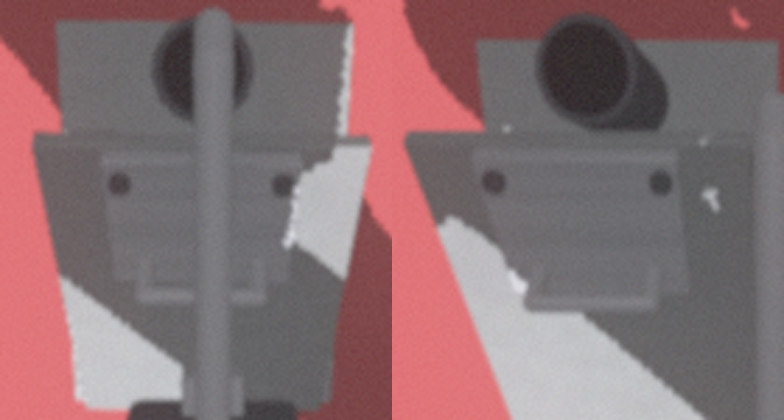

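Both crops show the foot nearly aligned with the tool. The bar is at row 161, columns 229–276 in A, and at row 132, columns 166–215 in B. I now fit the foot's pose from these points.

```bash
cat > fit.py <<'E'
from h import *
import pickle
from scipy.optimize import least_squares
A,B=[pickle.load(open(f"{k}.pkl","rb")) for k in "AB"]
obs=[(A,(74,60,125),(104.5,192.5)),(A,(74,-60,125),(105,312.5)),(A,(-60,60,34),(199.6,207.9)),(A,(-60,-60,34),(199,297.1)),
(A,(19,25.5,117),(160.7,228.9)),(A,(19,-25.5,117),(160.7,276.1)),(B,(19,25.5,117),(132.5,166.4)),(B,(19,-25.5,117),(132.1,214.6)),(B,(74,60,125),(74,125))]
def W(p,m):
    c,s=np.cos(p[2]),np.sin(p[2]); return np.array([p[0]+c*m[0]-s*m[1],p[1]+s*m[0]+c*m[1],m[2]+(p[3] if len(p)>3 else 0)])
if __name__=="__main__":
  for p0 in ([600,25,-.28],[600,25,-.28,0]):
    r=least_squares(lambda p:np.concatenate([proj(i,W(p,m))-o for i,m,o in obs]),p0,loss="soft_l1")
    print(np.round(r.x,3),"bar",W(r.x,(19,0,117))); print(np.round(r.fun.reshape(-1,2),1).tolist())
  print("bar tri",[tri([ray(A,a),ray(B,b)])[0].round(1).tolist() for a,b in [((160.7,228.9),(132.5,166.4)),((160.7,276.1),(132.1,214.6))]])
E
python3 fit.py
```

```text
[ 6.01164e+02  2.46900e+01 -2.89000e-01] bar [619.37666559  19.27588319 117.        ]
[[0.7, -1.3], [1.6, 1.2], [0.4, 2.7], [1.9, -3.1], [-1.7, -0.6], [-1.2, -0.1], [-1.0, 1.0], [-0.3, 1.4], [0.1, -1.5]]
[ 6.01098e+02  2.48200e+01 -2.89000e-01 -1.13800e+00] bar [619.3071113   19.39658517 115.86244391]
[[0.7, -1.1], [1.7, 0.9], [0.2, 2.7], [1.7, -3.3], [-1.8, -0.6], [-1.3, -0.2], [-1.0, 1.2], [-0.3, 1.4], [0.3, -1.0]]
bar tri [[626.2, 42.5, 124.7], [612.8, -4.9, 124.7]]
```

apply_moves([
  {"hand": -1,"delta_pos": [-19,-18,40],"yaw": 0.007},
  {"hand": -1,"delta_pos": [-19,-18,80],"yaw": 0.007},
  {"hand": -1,"delta_pos": [-19,-18,110],"yaw": 0.007},
  {"hand": -1,"delta_pos": [-19,-18,124],"yaw": 0.007},
  {"hand": -1,"delta_pos": [-19,-18,124],"yaw": 0.007},
])

```text
clock: 8.08
position: [540.8, -7.2, 145.5]
ee_rot: [0.99, -0.143, -0.005, 0.002]
contact_force: [-0.4, -2.1, -4.9]
gripper_width: 36.6
grasp_force: 61.6
```

apply_moves([
  {"hand": -1,"delta_pos": [0,0,4],"yaw": 0},
  {"hand": -1,"delta_pos": [0,0,8],"yaw": 0},
  {"hand": -1,"delta_pos": [0,0,12],"yaw": 0},
  {"hand": -1,"delta_pos": [0,0,12],"yaw": 0},
])

```text
clock: 8.42
position: [543.8, -7.1, 138.6]
ee_rot: [0.99, -0.143, 0.001, -0.0]
contact_force: [-0.9, -0.2, -3.1]
gripper_width: 36.3
grasp_force: 61.7
```

apply_moves([
  {"hand": -1,"delta_pos": [0,0,5],"yaw": 0},
  {"hand": -1,"delta_pos": [0,0,10],"yaw": 0},
  {"hand": -1,"delta_pos": [0,0,15],"yaw": 0},
  {"hand": -1,"delta_pos": [0,0,15],"yaw": 0},
])

```text
clock: 8.75
position: [540.9, -7.2, 122.4]
ee_rot: [0.99, -0.143, -0.002, 0.0]
contact_force: [-5.4, 2.4, -2.6]
gripper_width: 35.8
grasp_force: 60.0
```

Run:
```python
from h import *
im=snap("wrist","pics/w4.png"); s=read_state(); print(s["position"],s["contact_force"],s["wrist_torque"])
```

```text
[541.18462804  -7.28205703 122.70817255] [-5.83190718  2.37006856 -1.30682806] [0.60817441 1.61581295 0.05598218]
```

View pics/w4.png

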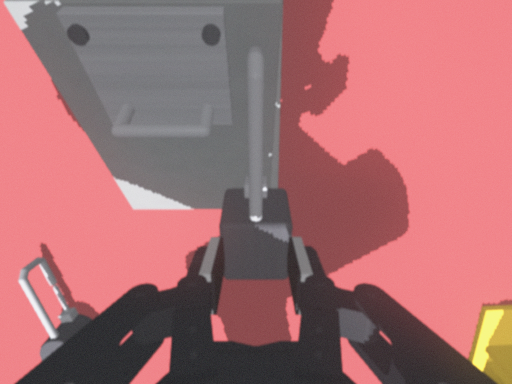

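The hook's nose (48,255) is sliding on the slope beside the plate, and the block is pivoting in the grip at low force. I keep pressing down.

apply_moves([
  {"hand": -1,"delta_pos": [0,0,6],"yaw": 0},
  {"hand": -1,"delta_pos": [0,0,12],"yaw": 0},
  {"hand": -1,"delta_pos": [0,0,18],"yaw": 0},
  {"hand": -1,"delta_pos": [0,0,24],"yaw": 0},
  {"hand": -1,"delta_pos": [0,0,28],"yaw": 0},
  {"hand": -1,"delta_pos": [0,0,28],"yaw": 0},
])

```text
clock: 9.3
position: [543.7, -7.4, 94.3]
ee_rot: [0.99, -0.143, -0.0, 0.0]
contact_force: [-0.9, -0.0, -3.9]
gripper_width: 31.8
grasp_force: 59.8
```

apply_moves([
  {"hand": -1,"delta_pos": [0,0,4],"yaw": 0},
  {"hand": -1,"delta_pos": [0,0,8],"yaw": 0},
  {"hand": -1,"delta_pos": [0,0,10],"yaw": 0},
  {"hand": -1,"delta_pos": [0,0,10],"yaw": 0},
])

```text
clock: 9.63
position: [543.6, -7.3, 92.1]
ee_rot: [0.99, -0.142, 0.001, 0.001]
contact_force: [-18.6, 5.0, 35.0]
gripper_width: 31.4
grasp_force: 94.8
```

apply_moves([
  {"hand": -1,"delta_pos": [0,0,-7],"yaw": 0},
  {"hand": -1,"delta_pos": [0,0,-7],"yaw": 0},
])

```text
clock: 9.8
position: [545.1, -6.9, 94.5]
ee_rot: [0.99, -0.143, 0.003, -0.001]
contact_force: [1.0, 1.7, -1.2]
gripper_width: 31.7
grasp_force: 66.8
```

Run:
```python
from h import *
im=snap("wrist","pics/w5.png"); s=read_state(); print(s["position"],s["contact_force"],s["wrist_torque"],s["gripper_width"])
sd=snap("side"); t=snap("top")
c=sd["pixels"][150:220,170:250,::-1]
cv2.imwrite("pics/w5s.png",np.hstack([im["pixels"][:,:,::-1][:,100:412],cv2.resize(np.ascontiguousarray(c),(439,384),interpolation=cv2.INTER_CUBIC)]))
```

```text
[544.47836387  -6.81233926  93.69086134] [-4.50411385  4.01715469  9.46705301] [ 1.05197994  1.09751385 -0.06632888] 31.36022852057467
```

View pics/w5s.png

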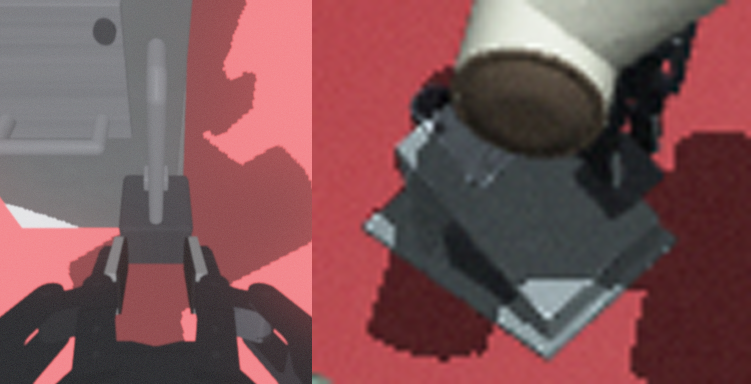

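The wrist view shows the block pitched nose-up with its rear edge at row 262. The nose is at (40,256), on the face beside the plate. I will estimate tilt and slip numerically.

```bash
cat > wm.py <<'E'
from h import *
def wpt(tcp,head,th,gx,gz,m):
    # weight-frame point m -> world; weight point (gx,gz) sits at grasp point (tcp-6 z), pitched nose-up th
    u=np.array([np.cos(head),np.sin(head),0]);v=np.array([-u[1],u[0],0]);z=np.array([0,0,1.])
    X=np.cos(th)*u+np.sin(th)*z; Z=-np.sin(th)*u+np.cos(th)*z
    return np.array(tcp)-[0,0,6]+(m[0]-gx)*X+m[1]*v+(m[2]-gz)*Z
E
python3 - <<'E'
from wm import *
w2=cv2.imread("pics/w2.png").astype(int);w5=cv2.imread("pics/w5.png").astype(int)
for n,w in (("w2",w2),("w5",w5)):
    for c in (236,276):
        print(n,c,[int(v) for v in w[150:320:4,c-2:c+3].mean((1,2))])
    print("red", [int(v) for v in (w[150:320:4,234:239,2]-w[150:320:4,234:239,0]).mean(1)])
    for r in (190,205,220,235,250,258): 
        m=np.where(np.abs(np.diff(w[r,180:330].mean(1)))>12)[0]+180; print(r,m.tolist())
im=snap("wrist"); s=read_state(); tcp=s["position"]; 
for th in (0,25,30,34,38):
    f=lambda *m: np.round(proj(im,wpt(tcp,-.289,np.radians(th),0,28,m))).astype(int).tolist()
    print(th,"nosetop",f(103.5,0,33),"fronttop",f(22,20,40),f(22,-20,40),"reartop",f(-22,20,40),"rearbot",f(-22,20,0),"frontbot",f(22,20,0))
E
```

```text
w2 236 [95, 96, 95, 97, 117, 161, 108, 97, 98, 98, 98, 99, 92, 74, 77, 73, 75, 75, 95, 133, 146, 145, 144, 144, 145, 144, 145, 143, 144, 144, 143, 143, 143, 143, 142, 164, 164, 166, 165, 165, 164, 165, 165]
w2 276 [96, 98, 95, 97, 120, 155, 104, 98, 98, 98, 99, 100, 91, 77, 78, 78, 78, 79, 95, 130, 142, 143, 143, 144, 143, 143, 144, 141, 143, 142, 142, 141, 141, 140, 138, 163, 163, 165, 164, 165, 165, 165, 165]
red [61, 61, 61, 62, 80, 103, 70, 62, 62, 61, 61, 61, 44, 13, 12, 11, 12, 11, 6, 0, 0, -1, -2, -1, -2, -2, -2, -1, 0, -1, -2, -1, -2, -3, -1, 103, 104, 102, 103, 104, 104, 104, 104]
190 [211, 212, 213, 225, 226, 285, 286, 321]
205 [207, 208, 224, 225, 226, 249, 250, 261, 262, 285, 286, 287, 324, 328]
220 [181, 184, 188, 189, 195, 220, 221, 222, 251, 252, 257, 261, 290, 291]
235 [219, 220, 223, 291, 292]
250 [220, 289, 290, 291]
258 [220, 221, 223, 290, 291]
w5 236 [115, 117, 117, 117, 117, 117, 106, 84, 82, 82, 82, 82, 82, 82, 79, 81, 83, 81, 83, 82, 86, 79, 79, 79, 78, 79, 79, 79, 80, 101, 102, 102, 104, 101, 103, 102, 101, 102, 102, 102, 101, 103, 102]
w5 276 [116, 116, 113,
[... 436 characters left out ...]

250 [191, 199, 209, 210, 219, 220, 221, 283, 289, 290, 291, 300, 301, 311]
258 [196, 206, 207, 208, 218, 219, 283, 291, 292, 302, 303, 304, 313, 314]
0 nosetop [50, 256] fronttop [218, 218] [218, 293] reartop [287, 221] rearbot [251, 227] frontbot [193, 225]
25 nosetop [70, 256] fronttop [237, 216] [237, 294] reartop [280, 223] rearbot [230, 228] frontbot [185, 223]
30 nosetop [84, 256] fronttop [241, 216] [242, 294] reartop [278, 223] rearbot [225, 228] frontbot [184, 222]
34 nosetop [98, 256] fronttop [245, 216] [245, 295] reartop [277, 224] rearbot [222, 228] frontbot [184, 222]
38 nosetop [115, 256] fronttop [248, 216] [249, 295] reartop [275, 224] rearbot [219, 227] frontbot [184, 221]
```

Run:
```python
from wm import *
from scipy.optimize import least_squares
im=snap("wrist"); s=read_state(); tcp=s["position"]; print(s["clock"],tcp,s["contact_force"])
w=np.array(im["pixels"]).astype(int); print([int(v) for v in w[24:64:2,253:258].mean((1,2))])
O=[((103.5,0,33),40),((22,20,40),232),((-22,20,40),264),((22,20,0),176)]
for g in (0,1):
  fun=lambda p:[proj(im,wpt(tcp,-.289,p[0],p[1],p[2],m))[0]-r for m,r in O]
  r=least_squares(fun,[.4 if g else .1,-5,20]); print(np.degrees(r.x[0]),r.x[1:],np.round(r.fun,1))
p=r.x
for m in [(22,0,0),(100,0,2),(-22,0,0),(0,0,0)]: 
    q=wpt(tcp,-.289,*p,m)-[601.2,24.7,0]; c,s_=np.cos(-.289),np.sin(-.289); fx=c*q[0]+s_*q[1]; print(m,"foot x,z",round(fx,1),round(q[2],1),"above slope",round((q[2]-34-(fx+60)*.6745)*.829,1))
```

```text
10.05 [544.49328617  -6.75198408  93.55783346] [-4.98753822  3.65761404  9.56164885]
[114, 115, 112, 113, 113, 112, 112, 117, 133, 140, 140, 139, 139, 137, 138, 140, 138, 138, 139, 138]
29.99027841623296 [-12.81666153  27.06072999] [ 1.6 -3.   6.6 -6.2]
29.99031729841313 [-12.81669992  27.06071775] [ 1.6 -3.   6.6 -6.2]
(22, 0, 0) foot x,z -1.7 81.5 above slope 6.8
(100, 0, 2) foot x,z 64.8 122.2 above slope 3.3
(-22, 0, 0) foot x,z -39.8 59.5 above slope 9.9
(0, 0, 0) foot x,z -20.8 70.5 above slope 8.3
```

```bash
cat >> wm.py <<'E'
from scipy.optimize import least_squares
# tool-frame rows/cols: camera fixed to tool; work in tool frame of nominal heading
def corr(im,c):  # camera correction: pitch c[0], shift along optical axis c[1], image-down c[2], roll-free yaw c[3]
    j=dict(im); R=Rotation.from_quat(im["rotation"]); j["rotation"]=(R*Rotation.from_euler("xy",[c[0],c[3]])).as_quat()
    j["xyz"]=np.array(im["xyz"])+R.apply([0,c[2],c[1]]); return j
E
python3 - <<'E'
from wm import *
im=snap("wrist"); s=read_state(); tcp=np.array(s["position"])
Rt=Rotation.from_quat(s["ee_rot"]); rel=Rt.inv()*Rotation.from_quat(im["rotation"]); off=Rt.inv().apply(np.array(im["xyz"])-tcp); print("cam in tool",off,rel.as_rotvec())
t2=np.array([426.86,-244.21,34.92]); R2=Rotation.from_quat([.982,-.189,0,0]); h2=np.arctan2(2*.982*-.189,1-2*.189**2)
i2=dict(im); i2["rotation"]=(R2*rel).as_quat(); i2["xyz"]=t2+R2.apply(off)
O2=[((22,20,40),(224,220.5)),((22,-20,40),(224,291)),((-22,20,40),(288.5,221.5)),((-22,-20,40),(288.5,291)),((22,20,0),(199,226)),((22,-20,0),(199,286)),((103.5,0,33),(58,256.5))]
# weight bottom at z=0 -> gz = tcp z-6
f2=lambda p:np.concatenate([proj(corr(i2,p[:4]),wpt(t2,h2,0,p[4],t2[2]-6,(m[0],m[1]+p[5],m[2])))-o for m,o in O2])
for cc in (1,0):
  r2=least_squares(lambda p:np.r_[f2(p),(p[:4]/[.01,2,2,.01])*cc],[0,0,0,0,0,0]); print(np.round(r2.x,3),np.round(r2.fun[:14],1))
  if cc: C=r2.x[:4]; dy=r2.x[5]
np.save("C.npy",C)
O=[((22,20,40),(234,216)),((-22,20,40),(264,219.5)),((-22,-20,40),(264,291)),((22,20,0),(175,220.5)),((103.5,0,33),(39,255.5))]
f=lambda p:np.concatenate([proj(corr(im,C),wpt(tcp,-.289,p[0],p[1],p[2],(m[0],m[1]+p[3],m[2])))-o for m,o in O])
r=least_squares(f,[.5,-5,20,0]); p=r.x; print(np.degrees(p[0]),p[1:],np.round(r.fun,1))
for m in [(22,0,0),(100,0,2),(-22,0,0)]: 
    q=wpt(tcp,-.289,*p[:3],m)-[601.2,24.7,0]; c,s_=np.cos(-.289),np.sin(-.289); fx=c*q[0]+s_*q[1]; print(m,round(fx,1),round(q[2],1),"above slope",round((q[2]-34-(fx+60)*.6745)*.829,1))
E
```

```text
cam in tool [ 8.41816911e+01  9.98325357e-02 -1.44103709e+02] [-0.26018188 -0.260286    1.55507924]
[-4.000e-03 -8.550e-01  2.950e-01  0.000e+00  4.327e+00 -4.740e-01] [-1.1 -1.2 -1.1  2.   1.7  0.9  1.7 -1.3 -1.6  0.4 -1.6 -0.4  1.5 -0.3]
[-8.0000e-03 -7.1710e+00 -1.8750e+01  0.0000e+00 -1.5067e+01 -4.9600e-01] [-1.  -1.2 -1.   1.9  1.6  0.9  1.6 -1.3 -1.8  0.4 -1.8 -0.4  1.6 -0.3]
32.06118152528917 [-15.07591054  26.01170454  -0.25659283] [-4.8 -2.9  4.5  2.1  4.7 -1.4 -7.7 -0.5  2.2  1.5]
(22, 0, 0) -0.1 85.2 above slope 9.0
(100, 0, 2) 64.9 128.3 above slope 8.3
(-22, 0, 0) -37.4 61.9 above slope 10.5
```

apply_moves([
  {"hand": -1,"delta_pos": [0,0,-10],"yaw": 0},
  {"hand": -1,"delta_pos": [-5,0,-25],"yaw": 0},
  {"hand": -1,"delta_pos": [-10,0,-40],"yaw": 0},
  {"hand": -1,"delta_pos": [-16,-10,-50],"yaw": 0},
  {"hand": -1,"delta_pos": [-16,-25,-50],"yaw": 0},
  {"hand": -1,"delta_pos": [-16,-38,-50],"yaw": 0},
  {"hand": -1,"delta_pos": [-16,-46,-50],"yaw": 0},
  {"hand": -1,"delta_pos": [-16,-46,-50],"yaw": 0},
  {"hand": -1,"delta_pos": [-16,-46,-50],"yaw": 0},
])

```text
clock: 10.85
position: [542.4, 42.6, 142.3]
ee_rot: [0.99, -0.142, 0.001, -0.001]
contact_force: [0.3, -0.5, 0.9]
gripper_width: 0.2
grasp_force: 0.0
```

Run:
```python
from wm import *
im=snap("wrist","pics/w6.png"); s=read_state(); tcp=np.array(s["position"]); print(s["clock"],tcp,s["ee_rot"],s["contact_force"],s["gripper_width"])
for q in ["hook_pocket","hook_mouth","eye_bar"]: print(q,[(np.round(r["location"],1).tolist(),round(r["score"],2)) for r in nets.pinpoint("wrist",q)[:3]])
C=np.load("C.npy"); j=corr(im,C)
for m in [(58,0,5.5),(82,0,19),(103.5,0,33)]: print(m,proj(j,wpt(tcp,-.289,.585,-15,26,m)).round())
from fit import W
for m in [(19,22,117),(19,-22,117)]: print("bar",proj(j,W([601.2,24.7,-.289],m)).round())
sd=snap("side"); 
for q in ["hook_pocket","hook_mouth","eye_bar","square_weight"]: print(q,[(np.round(r["location"],1).tolist(),round(r["score"],2)) for r in nets.pinpoint("side",q)[:3]])
cv2.imwrite("pics/s6.png",sd["pixels"][:,:,::-1])
c=sd["pixels"][140:220,160:260,::-1]
cv2.imwrite("pics/w6s.png",np.hstack([im["pixels"][:,:,::-1][:,100:412],cv2.resize(np.ascontiguousarray(c),(480,384),interpolation=cv2.INTER_CUBIC)]))
```

```text
10.9 [542.05206704  42.29390766 142.2743588 ] [ 9.89826219e-01 -1.42278768e-01  7.76562155e-04 -4.52536314e-04] [-0.13402318 -0.11717825 -0.70527488] 0.20134589189261742
hook_pocket [([167.6, 284.4], 0.73), ([309.0, 124.9], 0.28)]
hook_mouth [([184.2, 273.3], 0.68)]
eye_bar [([104.8, 257.0], 0.77)]
(58, 0, 5.5) [123. 257.]
(82, 0, 19) [ 92. 257.]
(103.5, 0, 33) [ 49. 258.]
bar [100. 218.]
bar [100. 295.]
hook_pocket [([195.5, 237.5], 0.49)]
hook_mouth [([199.2, 235.0], 0.47)]
eye_bar [([154.1, 331.4], 0.91), ([290.8, 143.7], 0.89), ([176.5, 203.7], 0.81)]
square_weight [([208.5, 233.0], 0.67), ([194.1, 211.7], 0.62)]
```

View pics/w6s.png

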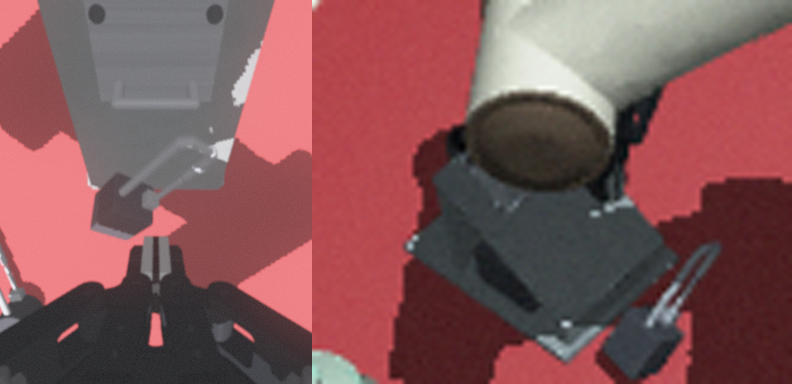

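The last picture shows the weight squeezed out of the pads. In the wrist part it is sliding off the foot's lower edge. In the later side part it is on the counter, with the block at side pixel (211,228) and the hook pointing up-right. I raise the arm, open the gripper and relocate it by numbers.

apply_moves([
  {"hand": 1,"delta_pos": [0,0,-40],"yaw": 0},
  {"hand": 1,"delta_pos": [-20,10,-80],"yaw": 0},
  {"hand": 1,"delta_pos": [-40,30,-120],"yaw": 0},
  {"hand": 1,"delta_pos": [-50,50,-138],"yaw": 0},
  {"hand": 1,"delta_pos": [-50,50,-138],"yaw": 0},
  {"hand": 1,"delta_pos": [-50,50,-138],"yaw": 0},
  {"hand": 1,"delta_pos": [-50,50,-138],"yaw": 0},
])

```text
clock: 11.88
position: [478.7, 7.4, 279.9]
ee_rot: [0.99, -0.143, 0.0, -0.0]
contact_force: [-0.1, 0.3, -0.1]
gripper_width: 83.0
grasp_force: 0.0
```

Run:
```python
from wm import *
import pickle
I={c:snap(c,f"pics/{c}7.png") for c in ("wrist","side","top")}; pickle.dump(I,open("I7.pkl","wb"))
s=read_state(); print(s["clock"],s["position"],s["ee_rot"])
for c in I:
  for q,z in [("square_weight",0),("hook_pocket",19),("hook_mouth",6)]:
    print(c,q,[(np.round(r["location"],1).tolist(),round(r["score"],2),atz(*ray(I[c],r["location"]),z).round().tolist()) for r in nets.pinpoint(c,q)[:3]])
  print(c,"find",[(np.round(r["location"],1).tolist(),round(r["score"],2)) for r in nets.find_in(c,"square_weight")[:3]])
```

```text
12.0333 [478.87871723   7.64159057 278.53349325] [ 9.89742874e-01 -1.42852118e-01 -1.39100866e-03  6.17130772e-04]
wrist square_weight [([152.9, 222.3], 0.9, [493.0, 55.0, 0.0])]
wrist hook_pocket [([167.4, 274.0], 0.6, [455.0, -14.0, 19.0])]
wrist hook_mouth [([167.3, 260.1], 0.56, [457.0, 6.0, 6.0])]
wrist find [([163.2, 223.9], 0.62)]
side square_weight [([210.6, 233.9], 0.63, [491.0, 57.0, 0.0])]
side hook_pocket [([201.6, 249.0], 0.74, [447.0, 6.0, 19.0])]
side hook_mouth [([204.3, 245.0], 0.65, [461.0, 16.0, 6.0]), ([255.7, 228.9], 0.23, [422.0, 248.0, 6.0])]
side find [([208.3, 234.2], 0.67)]
top square_weight [([177.2, 238.9], 0.59, [502.0, 63.0, 0.0])]
top hook_pocket [([187.3, 261.2], 0.74, [467.0, -7.0, 19.0])]
top hook_mouth [([191.0, 255.4], 0.82, [457.0, 12.0, 6.0])]
top find [([180.5, 243.7], 0.76)]
```

Run:
```python
from wm import *
import pickle
I=pickle.load(open("I7.pkl","rb"))
for c,seed in (("wrist",(160,223)),("top",(180,243))):
    w=I[c]["pixels"].astype(int); sat=(w[:,:,0]-w[:,:,2])/np.maximum(w.sum(2),1)
    m=(sat<.14).astype(np.uint8); n,lab=cv2.connectedComponents(m)
    l=lab[seed]; k=(lab==l); ys,xs=np.where(k); print(c,"lab",l,k.sum(),ys.min(),ys.max(),xs.min(),xs.max())
    if c=="wrist":
        r0,r1,c0,c1=125,205,190,300
        for r in range(r0,r1,3): print(r,"".join("#" if k[r,x] else ("+" if m[r,x] else ".") for x in range(c0,c1,1)))
```

```text
wrist lab 3 1571 141 177 201 289
125 ..............................................................................................................
128 ..............................................................................................................
131 ..............................................................................................................
134 ..............................................................................................................
137 ..............................................................................................................
140 ..............................................................................................................
143 .................################.............................................................................
146 ..............################################................................................................
149 ..............#################################...............................................................
152 .............###############
[... 1369 characters left out ...]
.............................................................................................
191 ..............................................................................................................
194 ..............................................................................................................
197 ..............................................................................................................
200 ..............................................................................................................
203 ..............................................................................................................
top lab 3 21986 102 383 133 297
```

Run:
```python
from wm import *
import pickle
I=pickle.load(open("I7.pkl","rb"))
d={"origin":((152.9,222.3),(210.6,233.9),(177.2,238.9)),"pocket":((167.4,274),(201.6,249),(187.3,261.2)),"mouth":((167.3,260.1),(204.3,245),(191,255.4))}
for k,(w,s,t) in d.items():
    print(k,*[x.round(1).tolist() if hasattr(x,"round") else np.round(x,1) for x in tri([ray(I["wrist"],w),ray(I["side"],s),ray(I["top"],t)])],tri([ray(I["wrist"],w),ray(I["side"],s)])[0].round(1))
# compare predicted masks: upright / inverted / on side, fit x,y,yaw to wrist mask
w=I["wrist"]["pixels"].astype(int); m=((w[:,:,0]-w[:,:,2])/np.maximum(w.sum(2),1)<.14).astype(np.uint8)
M=cv2.connectedComponents(m)[1]; M=(M==M[160,223])
ws=I["side"]["pixels"].astype(int); ms=((ws[:,:,0]-ws[:,:,2])/np.maximum(ws.sum(2),1)<.14)
r0,r1,c0,c1=195,222,222,256
for r in range(r0,r1): print(r," ".join("%3d"%ws[r,x].mean() if ms[r,x] else " . " for x in range(c0,c1)))
def boxes(): return [(-22,22,-20,20,0,40),(20,103.5,-3.5,3.5,29.5,36.5),(96.5,103.5,-3.5,3.5,2,36.5),(66,103.5,-3.5,3.5,2,9),(22,66,-2.5,2.5,3,8)]
def render(im,p,roll):
    out=np.zeros((384,512),np.uint8); R=Rotation.from_euler("z",p[2])*Rotation.from_euler("x",roll)
    zoff={0:0,180:40,90:20,-90:20}[round(np.degrees(roll))]
    for b in boxes():
        P=np.array([[x,y,z] for x in b[:2] for y in b[2:4] for z in b[4:]],float)
        if round(np.degrees(roll)) in (90,-90): P=P-[0,0,20]
        q=R.apply(P)+[p[0],p[1],zoff]
        px=np.array([proj(im,v)[::-1] for v in q],np.float32)
        cv2.fillConvexPoly(out,np.round(cv2.convexHull(px)).astype(np.int32),1)
    return out>0
from scipy.optimize import minimize
for roll in (0,180,90,-90):
    cost=lambda p:1-(render(I["wrist"],p,np.radians(roll))&M).sum()/(render(I["wrist"],p,np.radians(roll))|M).sum()
    b=min((minimize(cost,[490+dx,55,-2.07],method="Nelder-Mead",options=dict(initial_simplex=[[490+dx,55,-2.07],[500+dx,55,-2.07],[490+dx,65,-2.07],[490+dx,55,-1.9]],maxiter=120)) for dx in (-8,8)),key=lambda r:r.fun)
    Rs=render(I["side"],b.x,np.radians(roll)); box=np.zeros_like(ms); box[r0:r1,c0:c1]=1; print(roll,b.x.round(3),"wrist IoU",round(1-b.fun,3),"side IoU",round((Rs&ms&box).sum()/((Rs|ms)&box).sum(),3))
```

```text
origin [495.3, 58.5, 1.6] [3.8 5.2 8.3] [492.3  55.3  -2.8]
pocket [457.4, -9.0, 3.3] [ 8.1  5.8 11.3] [451.7 -11.5  -2.8]
mouth [458.6, 10.3, 1.5] [4.2 4.1 2. ] [459.4   9.2   0.8]
195  66  64  67  67  67  58  54  53  52  57  64  65  95  .   .   .   .   .   .   .   .   .   .   .   .   .   .   .   81  86  85  66  72  . 
196  67  69  67  72  54  52  54  52  59  65  65  54  .   .   .   .   .   .   .   .   .   .   .   .   .   .   58  82  83  63  .   57  70  . 
197  67  67  67  44  53  53  52  59  63  63  56  .   .   .   .   .   .   .   .   .   .   .   .   .   53  77  81  70  .   .   .   60  73  . 
198  64  73  56  53  53  54  57  64  61  76  .   .   .   .   .   .   .   .   .   .   .   .   .   69  83  82  56  .   .   .   89  81  69  . 
199 204  61  51  49  54  60  60  60  51  .   .   .   .   .   .   .   .   .   .   .   .   90 195 189  93  .   .   .   56  80  84  60  .   . 
200  97  52  50  51  58  63  58  52  .   .   .   .   72  74  .   .   .   .   .   67 180 194 198  85  .   .   55  77  82  73  .   .   .   . 
201  84  85  87 121 142 100  59  .   .   .   59  72  78  75  72  .   .   .  10
[... 2399 characters left out ...]
.   .   .   .   .   .   .   .   .   .   . 
219  .   .   .   .   .   .   .   .   .   .   .   .   .   .   .   .   .   .   .   .   .   .   .   .   .   .   .   .   .   .   .   .   .   . 
220  .   .   .   .   .   .   .   .   .   .   .   .   .   .   .   .   .   .   .   .   .   .   .   .   .   .   .   .   .   .   .   .   .   . 
221  .   .   .   .   .   .   .   .   .   .   .   .   .   .   .   .   .   .   .   .   .   .   .   .   .   .   .   .   .   .   .   .   .   . 
0 [490.437  59.511  -2.069] wrist IoU 0.891 side IoU 0.57
180 [490.227  60.025  -2.063] wrist IoU 0.883 side IoU 0.56
90 [492.425  56.853  -1.927] wrist IoU 0.62 side IoU 0.471
-90 [488.692  59.887  -2.22 ] wrist IoU 0.627 side IoU 0.475
```

The mask fits put the weight upright at (490, 59.5) with heading −2.07 rad. The thinner gate in the side view's lower bar and the low triangulated mouth agree with that. I will regrasp deeper this time, because the pads sat too high on the block.

apply_moves([
  {"hand": 0.45,"delta_pos": [-4.5,-49,40],"yaw": 1.78},
  {"hand": 0.45,"delta_pos": [-4.5,-49,60],"yaw": 1.78},
  {"hand": 0.45,"delta_pos": [-4.5,-49,78],"yaw": 1.78},
  {"hand": 0.45,"delta_pos": [-4.5,-49,78],"yaw": 1.78},
  {"hand": 0.45,"delta_pos": [-4.5,-49,78],"yaw": 1.78},
  {"hand": 0.45,"delta_pos": [-4.5,-49,78],"yaw": 1.78},
  {"hand": 0.45,"delta_pos": [-4.5,-49,78],"yaw": 1.78},
  {"hand": 0.45,"delta_pos": [-4.5,-49,78],"yaw": 1.78},
  {"hand": 0.45,"delta_pos": [-4.5,-49,78],"yaw": 1.78},
  {"hand": 0.45,"delta_pos": [-4.5,-49,78],"yaw": 1.78},
  {"hand": 0.45,"delta_pos": [-4.5,-49,78],"yaw": 1.78},
  {"hand": 0.45,"delta_pos": [-4.5,-49,78],"yaw": 1.78},
])

```text
clock: 13.63
position: [488.6, 55.8, 202.1]
ee_rot: [-0.625, 0.781, -0.0, 0.0]
contact_force: [0.4, -0.1, 0.0]
gripper_width: 62.1
grasp_force: 0.0
```

apply_moves([
  {"hand": 0.45,"delta_pos": [0,0,0],"yaw": 0.29},
  {"hand": 0.45,"delta_pos": [0,0,0],"yaw": 0.29},
  {"hand": 0.45,"delta_pos": [0,0,0],"yaw": 0.29},
  {"hand": 0.45,"delta_pos": [0,0,0],"yaw": 0.29},
])

```text
clock: 13.97
position: [488.6, 55.8, 202.1]
ee_rot: [-0.508, 0.862, -0.0, 0.0]
contact_force: [0.2, -0.4, 0.5]
gripper_width: 62.0
grasp_force: 0.0
```

```bash
cat > rend.py <<'E'
from wm import *
from scipy.optimize import minimize
BOX=[(-22,22,-20,20,0,40),(20,103.5,-3.5,3.5,29.5,36.5),(96.5,103.5,-3.5,3.5,2,36.5),(66,103.5,-3.5,3.5,2,9),(22,66,-2.5,2.5,3,8)]
def render(im,T,R,boxes=BOX):
    out=np.zeros((384,512),np.uint8)
    for b in boxes:
        q=R.apply(np.array([[x,y,z] for x in b[:2] for y in b[2:4] for z in b[4:]],float))+T
        px=np.array([proj(im,v)[::-1] for v in q],np.float32)
        cv2.fillConvexPoly(out,np.round(cv2.convexHull(px)*16).astype(np.int32),1,shift=4)
    return out>0
def nonred(im):
    w=np.array(im["pixels"]).astype(int); return ((w[:,:,0]-w[:,:,2])/np.maximum(w.sum(2),1)<.14)
E
python3 - <<'E'
from rend import *
im=snap("wrist","pics/w8.png"); s=read_state(); print(s["clock"],s["position"],s["ee_rot"],s["gripper_width"])
j=corr(im,np.load("C.npy")); m=nonred(im).astype(np.uint8); n,l=cv2.connectedComponents(m)
r,c=np.round(proj(j,[490,59.5,38])).astype(int); M=l==l[r,c]; print(r,c,M.sum())
f=lambda p:(lambda K:1-(K&M).sum()/(K|M).sum())(render(j,[p[0],p[1],0],Rotation.from_euler("z",p[2])))
b=minimize(f,[490,59,-2.07],method="Nelder-Mead",options=dict(initial_simplex=[[490,59,-2.07],[496,59,-2.07],[490,65,-2.07],[490,59,-1.95]]))
print(b.x,1-b.fun, np.arctan2(2*s["ee_rot"][0]*s["ee_rot"][1],1-2*s["ee_rot"][1]**2))
E
```

```text
14.0167 [488.62211275  55.76198905 202.10022842] [-5.08360153e-01  8.61144554e-01 -2.01629862e-05  1.02619853e-04] 61.83504995209605
176 256 2074
[490.67108868  59.18214723  -2.07707221] 0.9139161462979483 -2.075033730528744
```

apply_moves([
  {"hand": 0.45,"delta_pos": [0,0,40],"yaw": 0},
  {"hand": 0.45,"delta_pos": [0,0,80],"yaw": 0},
  {"hand": 0.45,"delta_pos": [0,0,115],"yaw": 0},
  {"hand": 0.45,"delta_pos": [0,0,145],"yaw": 0},
  {"hand": 0.45,"delta_pos": [0,0,165],"yaw": 0},
  {"hand": 0.45,"delta_pos": [0,0,174.5],"yaw": 0},
  {"hand": 0.45,"delta_pos": [0,0,174.5],"yaw": 0},
  {"hand": -1,"delta_pos": [0,0,174.5],"yaw": 0},
  {"hand": -1,"delta_pos": [0,0,174.5],"yaw": 0},
  {"hand": -1,"delta_pos": [0,0,174.5],"yaw": 0},
  {"hand": -1,"delta_pos": [0,0,174.5],"yaw": 0},
  {"hand": -1,"delta_pos": [0,0,174.5],"yaw": 0},
])

```text
clock: 15.02
position: [489.8, 56.4, 29.2]
ee_rot: [-0.508, 0.861, -0.0, 0.002]
contact_force: [-0.6, 0.7, 6.2]
gripper_width: 37.6
grasp_force: 61.9
```

apply_moves([
  {"hand": -1,"delta_pos": [0,0,-20],"yaw": 0},
  {"hand": -1,"delta_pos": [0,0,-55],"yaw": 0},
  {"hand": -1,"delta_pos": [0,0,-95],"yaw": 0},
  {"hand": -1,"delta_pos": [0,0,-135],"yaw": 0},
  {"hand": -1,"delta_pos": [10,-20,-165],"yaw": -0.12},
  {"hand": -1,"delta_pos": [20,-45,-175],"yaw": -0.24},
  {"hand": -1,"delta_pos": [31,-68,-175],"yaw": -0.36},
  {"hand": -1,"delta_pos": [31,-68,-175],"yaw": -0.48},
  {"hand": -1,"delta_pos": [31,-68,-175],"yaw": -0.6},
  {"hand": -1,"delta_pos": [31,-68,-175],"yaw": -0.72},
  {"hand": -1,"delta_pos": [31,-68,-175],"yaw": -0.84},
  {"hand": -1,"delta_pos": [31,-68,-175],"yaw": -0.96},
])

```text
clock: 16.02
position: [531.6, -4.5, 201.2]
ee_rot: [0.85, -0.527, -0.001, 0.001]
contact_force: [1.2, 0.8, -4.5]
gripper_width: 38.1
grasp_force: 62.7
```

apply_moves([
  {"hand": -1,"delta_pos": [0,0,0],"yaw": -0.12},
  {"hand": -1,"delta_pos": [0,0,0],"yaw": -0.24},
  {"hand": -1,"delta_pos": [0,0,0],"yaw": -0.36},
  {"hand": -1,"delta_pos": [0,0,0],"yaw": -0.48},
  {"hand": -1,"delta_pos": [0,0,0],"yaw": -0.6},
  {"hand": -1,"delta_pos": [0,0,0],"yaw": -0.72},
  {"hand": -1,"delta_pos": [0,0,0],"yaw": -0.826},
  {"hand": -1,"delta_pos": [0,0,0],"yaw": -0.826},
  {"hand": -1,"delta_pos": [0,0,0],"yaw": -0.826},
])

```text
clock: 16.77
position: [532.1, -4.3, 201.7]
ee_rot: [0.989, -0.146, -0.001, 0.0]
contact_force: [-0.2, -0.7, -4.1]
gripper_width: 38.0
grasp_force: 62.7
```

```bash
cat > pose.py <<'E'
from rend import *
# fit pitch th and grip point gx,gz of the held weight from wrist image edges via mask (non-finger region)
def grab():
    im=snap("wrist"); s=read_state(); tcp=np.array(s["position"]); e=s["ee_rot"]
    head=np.arctan2(2*e[0]*e[1],1-2*e[1]**2); return im,corr(im,np.load("C.npy")),tcp,head,s
E
python3 - <<'E'
from pose import *
im,j,tcp,h,s=grab(); print(s["clock"],tcp,h,s["contact_force"],s["gripper_width"]); cv2.imwrite("pics/w9.png",im["pixels"][:,:,::-1])
w=im["pixels"].astype(int); 
for c in (236,276): print(c,[int(v) for v in w[180:310:4,c-2:c+3].mean((1,2))])
print("nose",[int(v) for v in w[20:80:3,254:259].mean((1,2))])
f=lambda *m: proj(j,wpt(tcp,h,0,4,tcp[2]*0+21.5,m)).round().tolist()
print(f(103.5,0,33),f(22,20,40),f(-22,20,40),f(22,20,0))
E
```

```text
16.8167 [532.29730596  -4.32559636 201.83420579] -0.29298055365455267 [ 0.52660541  0.92767134 -5.62529624] 37.96905872593639
236 [159, 158, 159, 159, 159, 157, 74, 75, 74, 73, 73, 73, 80, 79, 106, 124, 138, 138, 137, 90, 77, 78, 75, 75, 75, 77, 75, 74, 74, 156, 159, 160, 160]
276 [93, 93, 93, 91, 92, 91, 69, 70, 69, 69, 70, 70, 96, 130, 135, 135, 134, 134, 133, 134, 132, 133, 132, 131, 131, 131, 102, 75, 74, 90, 91, 92, 92]
nose [109, 105, 102, 103, 101, 101, 101, 103, 100, 103, 101, 100, 101, 124, 127, 126, 126, 126, 131, 131]
[56.0, 255.0] [228.0, 216.0] [298.0, 220.0] [201.0, 224.0]
```

apply_moves([
  {"hand": -1,"delta_pos": [0,0,35],"yaw": 0},
  {"hand": -1,"delta_pos": [0,0,60],"yaw": 0},
  {"hand": -1,"delta_pos": [0,0,68],"yaw": 0},
  {"hand": -1,"delta_pos": [0,0,73],"yaw": 0},
  {"hand": -1,"delta_pos": [0,0,78],"yaw": 0},
  {"hand": -1,"delta_pos": [0,0,83],"yaw": 0},
  {"hand": -1,"delta_pos": [0,0,88],"yaw": 0},
  {"hand": -1,"delta_pos": [0,0,93],"yaw": 0},
  {"hand": -1,"delta_pos": [0,0,93],"yaw": 0},
])

```text
clock: 17.57
position: [530.6, -3.9, 110.0]
ee_rot: [0.989, -0.145, -0.002, 0.0]
contact_force: [-10.4, 4.3, 0.7]
gripper_width: 38.1
grasp_force: 63.8
```

```bash
cat >> pose.py <<'E'
def edges(w,cols=(236,276)):
    for c in cols: print(c,[int(v) for v in w[160:310:4,c-2:c+3].mean((1,2))])
    print("red",[int(v) for v in (w[160:310:4,270:280,0]-w[160:310:4,270:280,2]).mean(1)])
    print("nose",[int(v) for v in w[0:120:3,254:259].mean((1,2))])
def fit(j,tcp,h,obs,p0=(.3,4,21.5)):
    f=lambda p:[proj(j,wpt(tcp,h,*p,m))[0]-r for m,r in obs]
    r=least_squares(f,p0); print("tilt",np.degrees(r.x[0]).round(1),"gx,gz",r.x[1:].round(1),"res",np.round(r.fun,1)); return r.x
E
python3 - <<'E'
from pose import *
im,j,tcp,h,s=grab(); print(s["clock"],tcp,h,s["contact_force"],s["wrist_torque"],s["gripper_width"])
edges(im["pixels"].astype(int))
for t in (0,10,15,20): print(t,[proj(j,wpt(tcp,h,np.radians(t),4,21.5,m))[0].round() for m in ((103.5,0,33),(22,20,40),(-22,20,40),(22,20,0))])
E
```

```text
17.6167 [530.6913707   -3.91083804 110.32062726] -0.290400741887487 [-9.31792939  3.84796977  1.43969736] [1.09614168 2.41299042 0.12455741] 38.07674884429812
236 [116, 115, 115, 114, 114, 113, 114, 117, 117, 80, 78, 78, 79, 80, 78, 78, 79, 78, 84, 83, 85, 82, 82, 83, 82, 82, 80, 81, 79, 79, 79, 78, 80, 99, 101, 100, 99, 100]
276 [124, 123, 124, 125, 126, 124, 125, 124, 121, 79, 78, 77, 77, 76, 76, 75, 75, 77, 101, 104, 80, 80, 80, 81, 79, 78, 79, 78, 79, 78, 77, 78, 82, 101, 101, 100, 101, 100]
red [0, 1, 1, 0, 3, 3, 2, 3, 3, 1, 2, 1, 1, 2, 2, 0, 0, 0, -3, -1, 0, -1, -1, -1, -1, -1, -1, -1, 0, 0, 0, 0, 17, 63, 63, 63, 64, 65]
nose [109, 111, 110, 110, 110, 111, 110, 111, 109, 110, 109, 109, 112, 111, 111, 113, 118, 128, 140, 142, 142, 141, 143, 142, 142, 143, 143, 138, 138, 140, 138, 137, 139, 140, 139, 139, 138, 139, 138, 138]
0 [np.float64(56.0), np.float64(229.0), np.float64(299.0), np.float64(201.0)]
10 [np.float64(61.0), np.float64(238.0), np.float64(297.0), np.float64(198.0)]
15 [np.float64(68.0), np.float64(242.0), np.float64(295.0), np.float64(197.0)]
20 [np.float64(77.0), np.float64(247.0), np.float64(294.0), np.float64(196.0)]
```

Run:
```python
from pose import *
im,j,tcp,h,s=grab()
fit(j,tcp,h,[((103.5,0,33),50),((22,20,40),231),((-22,20,40),290.5),((22,20,0),195)])
```

```text
tilt 8.6 gx,gz [ 0.6 22. ] res [ 0.7 -0.8  1.8 -2. ]
```

apply_moves([
  {"hand": -1,"delta_pos": [0,0,5],"yaw": 0},
  {"hand": -1,"delta_pos": [0,0,10],"yaw": 0},
  {"hand": -1,"delta_pos": [0,0,15],"yaw": 0},
  {"hand": -1,"delta_pos": [0,0,15],"yaw": 0},
])

```text
clock: 18.0
position: [531.8, -4.2, 95.2]
ee_rot: [0.989, -0.145, -0.001, 0.0]
contact_force: [-5.6, 2.1, -0.8]
gripper_width: 37.7
grasp_force: 63.4
```

Run:
```python
from pose import *
im,j,tcp,h,s=grab(); print(s["clock"],tcp,h,s["contact_force"],s["wrist_torque"],s["gripper_width"])
edges(im["pixels"].astype(int))
```

```text
18.05 [532.0066785   -4.23487358  95.54912912] -0.2907970285234297 [-6.64139552  1.9440669  -1.62248047] [ 0.16449448  1.4227557  -0.06100698] 38.21963842816519
236 [117, 117, 117, 117, 117, 115, 115, 96, 81, 82, 82, 81, 81, 82, 80, 81, 80, 82, 84, 90, 84, 82, 81, 81, 81, 80, 80, 79, 80, 80, 77, 100, 102, 103, 102, 102, 103, 103]
276 [125, 127, 127, 125, 127, 128, 129, 102, 80, 82, 79, 79, 80, 79, 79, 79, 78, 78, 80, 87, 79, 79, 79, 78, 80, 78, 78, 80, 79, 78, 77, 101, 102, 103, 102, 103, 103, 102]
red [0, 0, 0, 0, 0, -1, -1, 0, 1, 0, 0, 0, 0, 0, 0, 0, 0, 0, -1, -1, -1, 0, -1, -1, -1, 0, 0, 0, 0, 0, 0, 61, 65, 65, 66, 66, 65, 66]
nose [113, 113, 112, 113, 111, 113, 112, 111, 112, 112, 113, 113, 114, 118, 133, 133, 133, 134, 141, 148, 146, 147, 148, 147, 148, 147, 146, 149, 152, 143, 139, 138, 139, 139, 138, 139, 138, 137, 138, 139]
```

apply_moves([
  {"hand": -1,"delta_pos": [0,0,5],"yaw": 0},
  {"hand": -1,"delta_pos": [0,0,10],"yaw": 0},
  {"hand": -1,"delta_pos": [0,0,13],"yaw": 0},
  {"hand": -1,"delta_pos": [0,0,13],"yaw": 0},
])

```text
clock: 18.38
position: [534.2, -3.9, 82.6]
ee_rot: [0.99, -0.144, 0.001, -0.0]
contact_force: [-1.8, 1.8, -0.6]
gripper_width: 38.0
grasp_force: 61.6
```

Run:
```python
from pose import *
im,j,tcp,h,s=grab(); print(s["clock"],tcp,h,s["contact_force"],s["wrist_torque"],s["gripper_width"])
edges(im["pixels"].astype(int))
t=tcp.copy(); k=dict(j); k["xyz"]=np.array(j["xyz"])+[0,0,13]; t[2]+=13
fit(k,t,h,[((103.5,0,33),40),((22,20,40),235),((-22,20,40),282.5),((22,20,0),188.5)])
```

```text
18.4333 [534.18263993  -3.92708982  82.62557395] -0.2895815749919274 [-2.66240552  1.36981702 -0.29709486] [0.33227798 0.35300812 0.07582017] 38.1509500863354
236 [118, 119, 118, 119, 119, 118, 83, 84, 85, 86, 85, 84, 85, 83, 82, 84, 83, 84, 82, 86, 85, 81, 81, 83, 80, 82, 80, 80, 80, 97, 105, 104, 103, 104, 104, 104, 104, 104]
276 [119, 121, 119, 120, 121, 122, 84, 82, 83, 83, 83, 82, 83, 83, 82, 83, 82, 82, 82, 88, 82, 77, 79, 78, 79, 78, 78, 77, 78, 96, 105, 105, 106, 104, 104, 104, 105, 103]
red [0, 0, 0, 0, 0, -2, 0, 0, 0, -1, 0, 0, -1, -1, -1, 0, 0, 0, 0, 0, -1, -1, 0, 0, 0, 0, 0, 0, 0, 43, 66, 66, 66, 67, 67, 67, 67, 68]
nose [113, 115, 115, 115, 115, 114, 115, 115, 114, 116, 115, 118, 138, 141, 140, 140, 140, 140, 141, 141, 148, 151, 151, 153, 153, 153, 153, 153, 152, 153, 154, 154, 149, 143, 136, 138, 137, 137, 138, 136]
tilt 18.9 gx,gz [-6.8 19.4] res [ 1.3 -1.7  4.2 -4.5]
```

Run:
```python
from pose import *
im,j,tcp,h,s=grab(); cv2.imwrite("pics/w10.png",im["pixels"][:,:,::-1])
O=[((103.5,0,33),34.5),((22,20,40),236),((-22,20,40),275.5),((22,20,0),183)]
p=fit(j,tcp,h,O); print("no nose:"); fit(j,tcp,h,O[1:])
q=wpt(tcp,h,*p,(100,0,2)),wpt(tcp,h,*p,(22,0,0)),wpt(tcp,h,*p,(-22,0,0))
for v in q:
    d=v-[601.2,24.7,0]; fx=np.cos(-.289)*d[0]+np.sin(-.289)*d[1]; print(fx.round(1),v[2].round(1),"above",((v[2]-34-(fx+60)*.6745)*.829).round(1))
# pad positions: finger edges left/right of block
w=im["pixels"].astype(int)
for r in range(225,300,8): print(r,[int(x) for x in np.where(np.abs(np.diff(w[r,170:345].mean(1)))>9)[0]+170])
```

```text
tilt 24.9 gx,gz [-12.3  19.5] res [ 1.5 -2.3  5.7 -5.9]
no nose:
tilt 27.4 gx,gz [ 3.1 31. ] res [0. 0. 0.]
53.1 108.0 above -1.9
-16.7 73.3 above 8.4
-56.6 54.8 above 15.4
225 [216, 217, 218, 247, 248, 249, 261, 262, 263, 292, 294]
233 [209, 210, 294]
241 [193, 194, 195, 206, 215, 216, 217, 293, 294, 295, 303, 304]
249 [184, 185, 193, 194, 195, 202, 203, 204, 213, 214, 215, 219, 291, 295, 296, 297, 305, 306, 307, 308, 315, 316, 319]
257 [189, 190, 191, 200, 201, 202, 211, 212, 213, 216, 221, 289, 297, 298, 299, 308, 309, 310, 319, 320, 321]
265 [186, 187, 197, 198, 199, 209, 210, 211, 221, 289, 299, 300, 301, 302, 311, 312, 313, 321, 323, 324]
273 [183, 184, 194, 195, 196, 197, 206, 207, 208, 209, 220, 221, 232, 286, 289, 290, 301, 302, 303, 304, 313, 314, 315, 316, 324, 326, 327]
281 [174, 175, 176, 202, 203, 204, 206, 207, 208, 209, 219, 220, 290, 291, 292, 298, 301, 302, 303, 304, 305, 306, 307, 308, 333, 334, 335, 336]
289 [178, 217, 218, 219, 291, 292, 293, 340, 342]
297 [215, 216, 217, 292, 293, 294]
```

Run:
```python
from pose import *
im,j,tcp,h,s=grab(); w=im["pixels"].astype(int)
for r in (36,40,46,52,58,64,80,100,130,160,186,200,215): 
    v=w[r,225:290].mean(1); print(r,[int(x)+225 for x in np.where(np.abs(np.diff(v))>7)[0]])
for p in ((np.radians(24.9),-12.3,19.5),(np.radians(27.4),3.1,31),(np.radians(30),-5,25)):
    print(np.round([proj(j,wpt(tcp,h,*p,m)) for m in [(103.5,3.5,36.5),(103.5,-3.5,36.5),(103.5,3.5,2),(60,3.5,36.5),(60,-3.5,36.5),(22,20,40),(22,-20,40),(-22,20,40),(-22,-20,40),(22,20,0),(22,-20,0)]]).astype(int).tolist())
```

```text
36 [261]
40 [248, 249]
46 [247, 266]
52 [247]
58 [245]
64 [246, 248, 266]
80 [245, 266, 281, 282, 286]
100 [286]
130 [248, 271, 279, 281, 284]
160 [244, 249, 251, 283, 285]
186 [241, 242, 243, 246, 247, 264, 267, 268, 269, 287]
200 [246, 247, 248, 249, 262, 263, 264]
215 [247, 248, 249, 261, 262, 263, 284]
[[40, 242], [40, 268], [10, 246], [165, 246], [165, 264], [234, 212], [234, 298], [281, 220], [281, 290], [177, 220], [177, 291]]
[[85, 245], [85, 266], [46, 247], [180, 247], [180, 263], [236, 218], [236, 293], [275, 224], [275, 286], [183, 223], [183, 287]]
[[78, 243], [78, 267], [31, 246], [182, 246], [182, 264], [239, 215], [240, 296], [278, 223], [278, 288], [180, 221], [180, 289]]
```

Run:
```python
from pose import *
im,j,tcp,h,s=grab(); print(tcp,s["contact_force"])
O=[((103.5,0,2),35),((22,20,40),236),((-22,20,40),275.5),((22,20,0),183)]
p=fit(j,tcp,h,O)
for m in ((100,0,2),(22,0,0),(-22,0,0)):
    v=wpt(tcp,h,*p,m); d=v-[601.2,24.7,0]; fx=np.cos(-.289)*d[0]+np.sin(-.289)*d[1]; print(fx.round(1),v[2].round(1),"above",((v[2]-34-(fx+60)*.6745)*.829).round(1))
for nm,dz,O in [("z95",13,[((103.5,0,2),40),((22,20,40),235),((-22,20,40),282.5),((22,20,0),188.5)])]:
    k=dict(j);k["xyz"]=np.array(j["xyz"])+[-2,0,dz];fit(k,tcp+[-2,0,dz],h,O)
```

```text
[534.13750197  -4.03286546  82.42105735] [-2.03880502  1.74931724 -0.5860021 ]
tilt 27.6 gx,gz [-2.2 27.4] res [ 0.5  0.1  1.2 -2.1]
46.3 101.2 above -3.7
-22.0 63.4 above 3.1
-61.0 43.0 above 8.0
tilt 20.6 gx,gz [-0.5 25.2] res [ 0.6  0.1  1.2 -2.2]
```

apply_moves([
  {"hand": -1,"delta_pos": [0,0,3],"yaw": 0},
  {"hand": -1,"delta_pos": [0,0,6],"yaw": 0},
  {"hand": -1,"delta_pos": [0,0,7],"yaw": 0},
  {"hand": -1,"delta_pos": [0,0,7],"yaw": 0},
])

```text
clock: 18.92
position: [533.7, -4.2, 76.2]
ee_rot: [0.99, -0.144, 0.001, 0.0]
contact_force: [-5.3, 1.9, 11.1]
gripper_width: 38.0
grasp_force: 62.2
```

```bash
cat >> pose.py <<'E'
def auto(w):
    c=np.r_[232:240,272:280]; b=w[:,c].mean((1,2)); nz=w[:,254:259].mean((1,2)); red=(w[:,c,0]-w[:,c,2]).mean(1)
    rear=next(r for r in range(250,310) if red[r]>30)-.5
    fb=160+int(np.argmin(np.diff(b[160:215])))+.5
    return rear,fb,nz,b
E
python3 - <<'E'
from pose import *
im,j,tcp,h,s=grab(); print(s["clock"],tcp,s["contact_force"],s["gripper_width"],s["grasp_force"])
edges(im["pixels"].astype(int)); print(auto(im["pixels"].astype(int))[:2])
E
```

```text
18.9667 [533.72574747  -4.16407349  76.23591938] [-6.57152258  2.08860745 10.15603661] 38.148212567329175 62.16075539588928
236 [120, 117, 119, 120, 121, 97, 86, 84, 85, 86, 85, 84, 86, 85, 83, 84, 85, 84, 83, 85, 84, 80, 81, 81, 81, 80, 81, 79, 87, 105, 104, 106, 106, 105, 106, 107, 105, 105]
276 [120, 119, 121, 120, 119, 98, 86, 87, 85, 85, 85, 83, 85, 84, 82, 84, 81, 85, 82, 86, 83, 79, 78, 78, 79, 79, 78, 77, 92, 106, 104, 105, 105, 106, 106, 106, 106, 105]
red [0, 0, 0, -1, -1, 0, 0, 0, 0, -1, 0, 0, 0, -1, 0, -1, 0, -1, -1, 0, -1, 0, 0, 0, 0, -1, 0, 0, 32, 66, 67, 66, 66, 68, 67, 67, 67, 69]
nose [115, 115, 115, 114, 116, 115, 115, 114, 115, 118, 115, 126, 143, 141, 142, 143, 142, 143, 143, 142, 143, 145, 149, 155, 158, 157, 158, 159, 159, 159, 159, 159, 159, 160, 157, 148, 144, 138, 137, 138]
(272.5, 179.5)
```

Run:
```python
from pose import *
im,j,tcp,h,s=grab()
p=fit(j,tcp,h,[((103.5,0,2),33),((22,20,40),239),((-22,20,40),272.5),((22,20,0),180)])
for m in ((100,0,2),(22,0,0),(-22,0,0)):
    v=wpt(tcp,h,*p,m); d=v-[601.2,24.7,0]; fx=np.cos(-.289)*d[0]+np.sin(-.289)*d[1]; print(fx.round(1),v[2].round(1),"above",((v[2]-34-(fx+60)*.6745)*.829).round(1))
```

```text
tilt 32.8 gx,gz [-4.1 27.5] res [ 0.4  0.   0.9 -1.5]
44.9 105.2 above 0.4
-19.6 61.3 above 0.0
-56.6 37.5 above 0.9
```

apply_moves([
  {"hand": -1,"delta_pos": [0,0,-5],"yaw": 0},
  {"hand": -1,"delta_pos": [0,0,-12],"yaw": 0},
  {"hand": -1,"delta_pos": [0,0,-12],"yaw": 0},
])

```text
clock: 19.27
position: [533.7, -4.4, 87.1]
ee_rot: [0.989, -0.145, 0.001, -0.0]
contact_force: [0.5, -0.2, -4.4]
gripper_width: 38.0
grasp_force: 60.8
```

Run:
```python
from pose import *
im,j,tcp,h,s=grab(); print(s["clock"],tcp,s["contact_force"],s["gripper_width"],s["grasp_force"])
edges(im["pixels"].astype(int)); print(auto(im["pixels"].astype(int))[:2])
```

```text
19.3167 [533.41025343  -4.35897268  86.5733427 ] [ 0.18429988 -0.58562641 -4.58296357] 38.05622162341306 60.81154704093933
236 [117, 118, 119, 117, 119, 104, 86, 85, 84, 83, 83, 84, 84, 83, 84, 83, 82, 84, 83, 88, 83, 81, 80, 81, 80, 79, 78, 78, 81, 105, 103, 103, 102, 104, 102, 104, 103, 105]
276 [122, 122, 122, 123, 123, 107, 84, 84, 83, 84, 82, 81, 84, 82, 82, 82, 80, 83, 81, 86, 80, 77, 79, 77, 77, 77, 78, 76, 79, 102, 105, 102, 102, 103, 104, 105, 103, 104]
red [0, 0, 0, 0, -1, -1, 0, -2, 0, 0, 0, 0, -1, 0, 0, 0, 0, 0, -1, -2, 0, 0, 0, 0, 0, 0, 0, 0, 3, 66, 66, 65, 66, 67, 67, 67, 67, 67]
nose [114, 113, 113, 114, 111, 114, 112, 114, 113, 114, 113, 135, 139, 138, 140, 138, 139, 140, 140, 141, 147, 151, 153, 153, 153, 153, 152, 154, 154, 153, 154, 153, 149, 143, 138, 135, 135, 137, 135, 137]
(273.5, 180.5)
```

```bash
cat >> pose.py <<'E'
def tcp_for(bar,h,p,m,tcp):  # TCP shift (tool axes x,y,z) so that weight point m is at bar
    d=np.array(bar)-wpt(tcp,h,*p,m); c,s=np.cos(h),np.sin(h); return np.array([c*d[0]+s*d[1], s*d[0]-c*d[1], -d[2]])
E
python3 - <<'E'
from pose import *
from fit import W
im,j,tcp,h,s=grab()
p=fit(j,tcp,h,[((103.5,0,2),32.5),((22,20,40),237),((-22,20,40),273.5),((22,20,0),180.5)]); np.save("p.npy",p)
bar=W([601.2,24.7,-.289],(19,0,117)); print(bar,h)
for m in ((58,0,-25),(58,0,-8),(58,0,15),(83,0,15)): print(m,tcp_for(bar,h,p,m,tcp).round(1))
E
```

```text
tilt 30.4 gx,gz [-4.1 27.4] res [ 0.4  0.   0.9 -1.6]
[619.41205762  19.28511707 117.        ] -0.2905120903871067
(58, 0, -25) [ -4.1 -47.4 -50.7]
(58, 0, -8) [  4.5 -47.4 -36. ]
(58, 0, 15) [ 16.1 -47.4 -16.2]
(83, 0, 15) [ -5.4 -47.4  -3.5]
```

apply_moves([
  {"hand": -1,"delta_pos": [-2,0,-25],"yaw": 0},
  {"hand": -1,"delta_pos": [-4,0,-45],"yaw": 0},
  {"hand": -1,"delta_pos": [-4,-5,-51],"yaw": 0},
  {"hand": -1,"delta_pos": [-4,-20,-51],"yaw": 0},
  {"hand": -1,"delta_pos": [-4,-35,-51],"yaw": 0},
  {"hand": -1,"delta_pos": [-4,-47.4,-51],"yaw": 0},
  {"hand": -1,"delta_pos": [-4,-47.4,-51],"yaw": 0},
  {"hand": -1,"delta_pos": [-4,-47.4,-51],"yaw": 0},
  {"hand": -1,"delta_pos": [-4,-47.4,-51],"yaw": 0},
])

```text
clock: 20.12
position: [542.2, 42.7, 136.3]
ee_rot: [0.99, -0.144, -0.001, 0.001]
contact_force: [0.2, -0.2, -5.3]
gripper_width: 38.0
grasp_force: 62.2
```

Run:
```python
from pose import *
from fit import W
im,j,tcp,h,s=grab(); print(s["clock"],tcp,h,s["contact_force"],s["gripper_width"]); cv2.imwrite("pics/w11.png",im["pixels"][:,:,::-1])
w=im["pixels"].astype(int); print(auto(w)[:2]); print("nose",[int(v) for v in w[0:120:3,254:259].mean((1,2))])
F=[601.2,24.7,-.289]; print("bar ends pred",[proj(j,W(F,m)).round(1).tolist() for m in ((19,25.5,117),(19,-25.5,117),(19,0,117))])
r,c=[int(v) for v in proj(j,W(F,(19,12,117)))]
r2,c2=[int(v) for v in proj(j,W(F,(19,-12,117)))]
for cc in (c-4,c,c2,c2+4): print(cc,list(range(r-16,r+18,2))[0],[int(v) for v in w[r-16:r+18:1,cc-2:cc+3].mean((1,2))])
for rr in (r-1,r,r+1): print(rr,[(int(x)+200) for x in np.where(np.abs(np.diff(w[rr,200:310].mean(1)))>6)[0]])
print([(np.round(q["location"],1).tolist(),round(q["score"],2)) for q in nets.pinpoint("wrist","eye_bar")[:2]])
```

```text
20.1667 [542.22015842  42.34103813 136.5680792 ] -0.2898713559964887 [ 0.10860637  0.11968957 -4.58174544] 37.87849365948462
(273.5, 180.5)
nose [125, 123, 125, 127, 128, 126, 127, 123, 125, 124, 127, 133, 133, 134, 134, 135, 135, 134, 135, 136, 141, 145, 149, 147, 147, 147, 147, 147, 148, 149, 148, 147, 144, 138, 132, 131, 132, 131, 131, 132]
bar ends pred [[99.9, 209.5], [99.8, 302.2], [99.8, 255.9]]
230 83 [126, 127, 127, 124, 126, 125, 125, 126, 126, 128, 127, 127, 127, 128, 131, 136, 137, 142, 146, 151, 150, 144, 139, 137, 131, 126, 119, 115, 115, 114, 113, 113, 114, 113]
234 83 [127, 126, 125, 125, 126, 125, 126, 126, 125, 127, 128, 127, 127, 128, 133, 135, 138, 141, 146, 150, 151, 145, 139, 135, 131, 127, 120, 116, 114, 114, 112, 114, 113, 114]
277 83 [128, 128, 125, 125, 125, 126, 127, 127, 126, 127, 128, 127, 127, 128, 129, 135, 140, 143, 148, 151, 149, 144, 139, 135, 131, 127, 119, 114, 114, 114, 113, 114, 114, 114]
281 83 [128, 127, 126, 126, 126, 124, 126, 126, 126, 127, 128, 127, 126, 126, 130, 137, 140, 143, 148, 150, 149, 143, 140, 135, 132, 126, 119, 116, 113, 113, 114, 112, 112, 114]
98 [265]
99 [215, 243, 244, 248, 266, 267]
100 [208, 209, 230, 244, 267, 299]
[([105.7, 255.3], 0.78)]
```

Run:
```python
from pose import *
from fit import W
im,j,tcp,h,s=grab(); F=[601.2,24.7,-.289]
for d in (-1,-2,-3,-4): print(d,proj(j,W(F,(19+.829*d,0,117+.559*d))).round(1))
p=fit(j,tcp,h,[((103.5,0,2),32.5),((22,20,40),237),((-22,20,40),273.5),((22,20,0),180.5)])
print("mouth px",proj(j,wpt(tcp,h,*p,(58,0,5.5))).round(1))
bar=W(F,(19-.829*2.5,0,117-.559*2.5))
for m in ((57.5,0,-8),(57.5,0,0),(57.5,0,8),(57.5,0,15),(70,0,15),(83,0,15),(86,0,15)): print(m,tcp_for(bar,h,p,m,tcp).round(1))
```

```text
-1 [102.  254.9]
-2 [103.5 254.9]
-3 [105.  254.9]
-4 [106.5 254.9]
tilt 30.3 gx,gz [-3.4 27.7] res [ 0.4  0.   0.9 -1.6]
mouth px [136.5 255.5]
(57.5, 0, -8) [ 7.6 -0.3 15.3]
(57.5, 0, 0) [11.7 -0.3 22.2]
(57.5, 0, 8) [15.7 -0.3 29.1]
(57.5, 0, 15) [19.2 -0.3 35.1]
(70, 0, 15) [ 8.4 -0.3 41.4]
(83, 0, 15) [-2.8 -0.3 48. ]
(86, 0, 15) [-5.4 -0.3 49.5]
```

apply_moves([
  {"hand": -1,"delta_pos": [4,-0.3,8],"yaw": 0},
  {"hand": -1,"delta_pos": [8,-0.3,16],"yaw": 0},
  {"hand": -1,"delta_pos": [10,-0.3,19.5],"yaw": 0},
  {"hand": -1,"delta_pos": [10,-0.3,19.5],"yaw": 0},
  {"hand": -1,"delta_pos": [10,-0.3,19.5],"yaw": 0},
])

```text
clock: 20.68
position: [552.3, 39.4, 117.3]
ee_rot: [0.989, -0.145, -0.001, 0.0]
contact_force: [-0.7, -0.1, -4.8]
gripper_width: 37.6
grasp_force: 62.2
```

```bash
cat > chk.py <<'E'
from pose import *
from fit import W
im,j,tcp,h,s=grab(); w=im["pixels"].astype(int); print(s["clock"],tcp,h,s["contact_force"].round(1),s["wrist_torque"].round(2),s["gripper_width"])
rear,fb,nz,b=auto(w); d=np.diff(nz[15:60]); nose=15+int(np.argmax(d)); print("rear,fb,nose",rear,fb,nose,"front",[int(v) for v in b[226:250:2]])
bar=W([601.2,24.7,-.289],(19-.829*2,0,117-.559*2)); br,bc=proj(j,bar); br=int(br)
print("bar pred",br,bc,"cols L/R rows",br-14,[[int(v) for v in w[br-14:br+15:2,c-2:c+3].mean((1,2))] for c in (230,281)])
p=np.load("p.npy"); p=least_squares(lambda p:[proj(j,wpt(tcp,h,*p,m))[0]-r for m,r in [((22,20,40),237),((-22,20,40),rear),((22,20,0),fb),((103.5,0,2),32.5)]],p).x
print("tilt",np.degrees(p[0]),p[1:])
v=bar-wpt(tcp,h,*p,(0,0,0)); u=np.array([np.cos(h),np.sin(h),0]); X=np.cos(p[0])*u+[0,0,np.sin(p[0])]; Z=-np.sin(p[0])*u+[0,0,np.cos(p[0])]; print("bar in weight x,z",(v@X).round(1),(v@Z).round(1))
for m in ((57.5,0,8),(57.5,0,14.5),(70,0,15),(83,0,15),(86,0,15)): print(m,tcp_for(bar,h,p,m,tcp).round(1))
E
python3 chk.py
```

```text
20.7333 [552.48264597  39.49856812 117.72291843] -0.2903507482362437 [ 0.3 -0.8 -5.8] [0.02 0.01 0.01] 38.003828799778155
rear,fb,nose 273.5 179.5 32 front [81, 82, 82, 81, 83, 85, 84, 92, 103, 95, 79, 77]
bar pred 126 255.23815457957045 cols L/R rows 112 [[129, 131, 131, 132, 135, 140, 145, 153, 148, 139, 132, 121, 114, 116, 118], [129, 129, 130, 131, 131, 141, 146, 154, 148, 139, 132, 118, 115, 115, 114]]
tilt 30.6203078227229 [-3.32526886 28.10958037]
bar in weight x,z 57.5 -3.1
(57.5, 0, 8) [5.7 0.2 9.5]
(57.5, 0, 14.5) [ 9.   0.2 15.1]
(70, 0, 15) [-1.5  0.2 21.9]
(83, 0, 15) [-12.7   0.2  28.5]
(86, 0, 15) [-15.3   0.2  30.1]
```

apply_moves([
  {"hand": -1,"delta_pos": [3,0.2,5],"yaw": 0},
  {"hand": -1,"delta_pos": [5.7,0.2,9.5],"yaw": 0},
  {"hand": -1,"delta_pos": [7.5,0.2,12.5],"yaw": 0},
  {"hand": -1,"delta_pos": [9,0.2,15],"yaw": 0},
  {"hand": -1,"delta_pos": [9,0.2,15],"yaw": 0},
  {"hand": -1,"delta_pos": [9,0.2,15],"yaw": 0},
])

```text
clock: 21.23
position: [560.5, 37.0, 102.7]
ee_rot: [0.989, -0.145, -0.001, 0.0]
contact_force: [-2.6, 1.6, -3.8]
gripper_width: 37.9
grasp_force: 62.5
```

```bash
python3 chk.py
```

```text
21.2833 [560.48509791  36.95914265 102.77797331] -0.29022350545112446 [-3.1  1.3 -3.2] [ 0.27  0.58 -0.02] 37.951640430425826
rear,fb,nose 272.5 179.5 32 front [81, 81, 83, 82, 81, 84, 85, 81, 79, 78, 78, 78]
bar pred 148 255.4169568532396 cols L/R rows 134 [[131, 130, 132, 126, 125, 136, 144, 152, 153, 145, 140, 130, 118, 117, 118], [132, 131, 133, 124, 123, 139, 144, 151, 154, 144, 139, 128, 115, 116, 117]]
tilt 31.227619162864784 [-3.68869498 28.18931995]
bar in weight x,z 57.4 13.5
(57.5, 0, 8) [-2.9  0.1 -4.6]
(57.5, 0, 14.5) [0.4 0.1 0.9]
(70, 0, 15) [-10.    0.1   7.8]
(83, 0, 15) [-21.1   0.1  14.6]
(86, 0, 15) [-23.7   0.1  16.1]
```

apply_moves([
  {"hand": -1,"delta_pos": [1,0.1,1.8],"yaw": 0},
  {"hand": -1,"delta_pos": [1,0.1,1.8],"yaw": 0},
  {"hand": -1,"delta_pos": [-4,0.1,4.8],"yaw": 0},
  {"hand": -1,"delta_pos": [-9.5,0.1,8.2],"yaw": 0},
  {"hand": -1,"delta_pos": [-15,0.1,11.6],"yaw": 0},
  {"hand": -1,"delta_pos": [-20.8,0.1,15],"yaw": 0},
  {"hand": -1,"delta_pos": [-22,0.1,15.8],"yaw": 0},
  {"hand": -1,"delta_pos": [-22,0.1,15.8],"yaw": 0},
  {"hand": -1,"delta_pos": [-22,0.1,15.8],"yaw": 0},
])

```text
clock: 22.03
position: [540.1, 43.3, 87.2]
ee_rot: [0.99, -0.144, 0.0, 0.0]
contact_force: [0.4, 0.0, -5.3]
gripper_width: 38.1
grasp_force: 62.2
```

```bash
python3 chk.py
```

```text
22.0833 [540.38744053  43.28714238  87.35993518] -0.28978658526714984 [-0.3  0.2 -5.1] [ 0.03  0.03 -0.01] 37.91236593616535
rear,fb,nose 273.5 180.5 32 front [84, 84, 84, 83, 86, 88, 86, 82, 81, 81, 81, 80]
bar pred 101 256.10104117920815 cols L/R rows 87 [[135, 134, 133, 140, 146, 150, 158, 157, 148, 143, 138, 127, 120, 119, 119], [134, 133, 133, 141, 146, 152, 159, 156, 148, 145, 137, 128, 120, 121, 120]]
tilt 30.371198390127873 [-3.29253241 27.62123967]
bar in weight x,z 84.0 16.5
(57.5, 0, 8) [ 18.6   0.4 -20.7]
(57.5, 0, 14.5) [ 21.8   0.4 -15.1]
(70, 0, 15) [11.3  0.4 -8.4]
(83, 0, 15) [ 0.1  0.4 -1.8]
(86, 0, 15) [-2.5  0.4 -0.3]
```

apply_moves([
  {"hand": -1,"delta_pos": [-3,0.2,2.5],"yaw": 0},
  {"hand": -1,"delta_pos": [-5.3,0.3,4.9],"yaw": 0},
  {"hand": -1,"delta_pos": [-5.3,0.3,4.9],"yaw": 0},
  {"hand": -1,"delta_pos": [-3.8,0.3,7.4],"yaw": 0},
  {"hand": -1,"delta_pos": [-2.3,0.3,9.9],"yaw": 0},
  {"hand": -1,"delta_pos": [-2.3,0.3,9.9],"yaw": 0},
])

```text
clock: 22.58
position: [537.7, 43.5, 77.1]
ee_rot: [0.99, -0.144, -0.0, 0.0]
contact_force: [-2.0, 1.1, -1.6]
gripper_width: 37.9
grasp_force: 62.7
```

```bash
python3 chk.py
```

```text
22.6333 [537.62931283  43.54694114  77.32877061] -0.2899964089983244 [-2.1  0.8 -1.3] [0.25 0.54 0.02] 38.294405399686326
rear,fb,nose 271.5 179.5 33 front [84, 85, 85, 85, 85, 85, 87, 86, 81, 81, 80, 81]
bar pred 95 254.79203459234722 cols L/R rows 81 [[136, 136, 142, 147, 150, 156, 160, 154, 149, 143, 139, 131, 120, 120, 120], [135, 134, 141, 147, 150, 156, 162, 154, 148, 144, 137, 130, 122, 121, 120]]
tilt 31.88128401426054 [-3.58756958 28.66005352]
bar in weight x,z 91.0 22.3
(57.5, 0, 8) [ 20.9  -0.1 -29.8]
(57.5, 0, 14.5) [ 24.3  -0.1 -24.3]
(70, 0, 15) [ 13.9  -0.1 -17.3]
(83, 0, 15) [  2.9  -0.1 -10.4]
(86, 0, 15) [ 0.4 -0.1 -8.8]
```

apply_moves([
  {"hand": -1,"delta_pos": [1,0,2],"yaw": 0},
  {"hand": -1,"delta_pos": [-1,0,3.4],"yaw": 0},
  {"hand": -1,"delta_pos": [-3,0,4.7],"yaw": 0},
  {"hand": -1,"delta_pos": [-3,0,4.7],"yaw": 0},
])

```text
clock: 22.97
position: [535.5, 44.6, 73.1]
ee_rot: [0.99, -0.144, 0.001, -0.0]
contact_force: [-0.9, 1.2, -1.3]
gripper_width: 38.0
grasp_force: 62.6
```

```bash
python3 chk.py
```

```text
23.0167 [535.40822525  44.64071399  73.09333034] -0.2895087875665397 [-1.1  0.9 -0.5] [ 0.06 -0.1   0.02] 37.473495729491994
rear,fb,nose 270.5 178.5 33 front [86, 85, 86, 86, 86, 85, 88, 87, 82, 80, 80, 80]
bar pred 87 255.98804498716257 cols L/R rows 73 [[138, 138, 145, 149, 152, 157, 162, 154, 148, 144, 139, 129, 122, 121, 122], [135, 139, 145, 149, 153, 159, 159, 154, 147, 144, 139, 130, 121, 122, 122]]
tilt 32.97342398330972 [-3.79209597 28.9557454 ]
bar in weight x,z 95.0 23.0
(57.5, 0, 8) [ 23.3   0.3 -33. ]
(57.5, 0, 14.5) [ 26.8   0.3 -27.6]
(70, 0, 15) [ 16.6   0.3 -20.3]
(83, 0, 15) [  5.7   0.3 -13.3]
(86, 0, 15) [  3.2   0.3 -11.6]
```

apply_moves([
  {"hand": -1,"delta_pos": [-1.6,0,1.1],"yaw": 0},
  {"hand": -1,"delta_pos": [-3.3,0,2.2],"yaw": 0},
  {"hand": -1,"delta_pos": [-3.3,0,2.2],"yaw": 0},
])

```text
clock: 23.27
position: [534.6, 45.5, 72.0]
ee_rot: [0.99, -0.144, 0.003, -0.001]
contact_force: [4.2, -3.3, 2.2]
gripper_width: 38.0
grasp_force: 62.8
```

apply_moves([
  {"hand": -1,"delta_pos": [2,0,-1],"yaw": 0},
  {"hand": -1,"delta_pos": [2,0,-1],"yaw": 0},
  {"hand": 0.6,"delta_pos": [2,0,-1],"yaw": 0},
  {"hand": 0.6,"delta_pos": [2,0,-1],"yaw": 0},
  {"hand": 0.6,"delta_pos": [2,0,-1],"yaw": 0},
  {"hand": 0.6,"delta_pos": [2,0,-1],"yaw": 0},
  {"hand": 0.6,"delta_pos": [2,0,-1],"yaw": 0},
  {"hand": 0.6,"delta_pos": [2,0,-1],"yaw": 0},
])

```text
clock: 23.93
position: [533.3, 44.7, 71.3]
ee_rot: [0.99, -0.145, -0.0, 0.0]
contact_force: [-0.7, 0.4, -0.2]
gripper_width: 68.4
grasp_force: 0.0
```

apply_moves([
  {"hand": 0.6,"delta_pos": [0,0,-20],"yaw": 0},
  {"hand": 0.6,"delta_pos": [-5,0,-50],"yaw": 0},
  {"hand": 0.6,"delta_pos": [-15,0,-90],"yaw": 0},
  {"hand": 0.6,"delta_pos": [-20,0,-130],"yaw": 0},
  {"hand": 0.6,"delta_pos": [-20,0,-160],"yaw": 0},
  {"hand": 0.6,"delta_pos": [-20,0,-160],"yaw": 0},
  {"hand": 0.6,"delta_pos": [-20,0,-160],"yaw": 0},
])

```text
clock: 24.52
position: [515.0, 50.9, 233.5]
ee_rot: [0.99, -0.144, 0.002, -0.001]
contact_force: [-0.6, -0.6, -1.0]
gripper_width: 68.7
grasp_force: 0.0
```

Run:
```python
from rend import *
from fit import W
im=snap("wrist","pics/w12.png"); s=read_state(); print(s["clock"],s["position"],s["contact_force"].round(1),s["gripper_width"])
j=corr(im,np.load("C.npy")); F=[601.2,24.7,-.289]; bar=W(F,(19-.829*2,0,117-.559*2))
print("bar px",proj(j,bar).round(),[(q,[(np.round(r["location"],1).tolist(),round(r["score"],2)) for r in nets.pinpoint("wrist",q)[:2]]) for q in ("hook_pocket","eye_bar","square_weight","hook_mouth")])
# compare rendered edge of the weight lying on the slope, bar at nose
R=Rotation.from_euler("z",-.289)*Rotation.from_euler("y",-np.radians(36))
T=bar-R.apply([92.5,0,21]); K=render(j,T,R)
w=np.array(im["pixels"]).astype(int); ys,xs=np.where(K); print("pred rows/cols",ys.min(),ys.max(),xs.min(),xs.max())
g=w.mean(2); 
dark=(g<105)&nonred(im); n,l,st,ce=cv2.connectedComponentsWithStats(dark.astype(np.uint8)); 
print([(st[i].tolist(),ce[i].round().tolist()) for i in range(1,n) if st[i,4]>150])
print("pred block",[proj(j,T+R.apply(m)).round().tolist() for m in ((-22,20,40),(-22,-20,40),(22,20,40),(22,-20,40),(103.5,0,36))])
```

```text
24.5667 [513.98034043  50.54932017 231.55682948] [ 0.3 -0.1 -1.1] 67.90312307348151
bar px [ 65. 256.] [('hook_pocket', [([74.2, 256.3], 0.95)]), ('eye_bar', [([66.9, 256.3], 0.79), ([92.3, 257.4], 0.22)]), ('square_weight', [([130.8, 256.0], 0.73)]), ('hook_mouth', [([94.2, 257.0], 0.57), ([93.6, 256.6], 0.21)])]
pred rows/cols 40 169 237 276
[([179, 0, 132, 169, 7286], [233.0, 92.0]), ([260, 0, 71, 101, 2492], [304.0, 47.0]), ([2, 58, 75, 82, 1525], [50.0, 102.0]), ([1, 232, 509, 152, 30890], [254.0, 339.0])]
pred block [[169.0, 239.0], [169.0, 274.0], [141.0, 237.0], [141.0, 276.0], [62.0, 256.0]]
```

apply_moves([
  {"hand": 0.6,"delta_pos": [0,0,0],"yaw": 0},
  {"hand": 0.6,"delta_pos": [0,0,0],"yaw": 0},
  {"hand": 0.6,"delta_pos": [0,0,0],"yaw": 0},
  {"hand": 0.6,"delta_pos": [0,0,0],"yaw": 0},
  {"hand": 0.6,"delta_pos": [0,0,0],"yaw": 0},
  {"hand": 0.6,"delta_pos": [0,0,0],"yaw": 0},
])

```text
clock: 25.27
position: [514.4, 50.5, 231.4]
ee_rot: [0.989, -0.145, -0.0, -0.0]
contact_force: [-0.2, -0.2, 0.4]
gripper_width: 68.2
grasp_force: 0.0
```

Run:
```python
from h import *
im=snap("wrist"); a=cv2.imread("pics/w12.png")[:,:,::-1].astype(int)
d=np.abs(a-im["pixels"].astype(int)).mean(2)[30:180,200:310]; print("change",d.mean(),d.max())
print([(np.round(r["location"],1).tolist(),round(r["score"],2)) for q in ("hook_pocket","square_weight") for r in nets.pinpoint("wrist",q)[:1]])
print(workorder.job_done())
```

```text
change 4.061292929292929 60.333333333333336
[([77.2, 255.5], 0.96), ([129.8, 255.2], 0.89)]
the job is handed in; nothing more can be done
None
```

The square weight is clipped onto the grey foot's eye, lying on the slope and released, and I handed the job in at about 25 s; on the way I dropped it once onto the counter beside the foot and regrasped it. A pull down the slope met resistance at the hook's nose, and the gate force vanished once the bar was in the pocket. I did not see the shut gate in a picture, and the judge's result was not shown.

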